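# Press the brass inserts home in ornament feet

### The job

Use the swing-arm press to drive the brass insert of every wooden foot on the bench home: with the arm aside, stand one foot in the round nest, swing the arm over it until it clicks into the work notch, push the plunger head down to its stop and let it spring back, then swing the arm aside again and stand the foot flat, insert up, on the floor of the cardboard tray. When every foot is pressed and in the tray, leave the arm clicked into its park notch and the plunger up. Drive the inserts only with the press, never with the fingers, and leave the coral ornament, tape roll and phone where they lie.

Things in the scene. Friction and masses are not known exactly. Their poses are not given: they have to be found in the camera images.
- nest (a point): Centre of the inner floor of the round steel nest on the press, 20 mm above the bench; a shallow cup 60 mm inside, 70 mm outside, rim 6 mm above its floor. Axes are the press's: the column is at +y of the nest, and in the work notch the arm points -y from column to nest. Green base plate 16 mm thick, 120 mm (x), from y -53 to +197 mm.
- pivot (a point): Point on the vertical axis of the press column, 140 mm from the nest centre, 106 mm above the bench (arm top). Around it, under the arm, is a fixed aluminium index plate, 132 mm across, 68 to 75 mm above the bench, with two notches, each between two radial brass ribs: one for work (over the nest), one for park (aside).
- swing (a joint): Swing angle of the press arm (rad), anticlockwise from above. 0: work notch, plunger over the nest. 1.35: park notch, arm swung aside, away from the robot. Range -0.2 to 1.6. A spring ball under the arm clicks into a notch within about 0.1 rad; passing a rib takes about 5 N at the handle. The arm is a green bar 30 mm wide, 88 to 106 mm above the bench.
- handle (a point): Grip point of the upright steel handle post on the arm: 16 mm thick with a 19 mm black knob on top, post from 106 mm to 158 mm (knob to 167 mm) above the bench, 70 mm from the column axis; this point is 138 mm above the bench. It moves with the arm.
- head_top (a point): Centre of the top of the plunger's black mushroom head, 36 mm across, at the arm's end, 140 mm from the column axis; 150 mm above the bench when up, 128 mm when down at its stop. It moves with arm and plunger. The steel foot of the plunger, 20 mm across, hangs 77.5 mm below this point.
- plunger (a joint): How far the spring plunger is pressed down (m): 0 up, 0.022 at its stop. It springs back by itself. The spring takes 2 N to 9 N; driving an insert adds about 5 N.
- tray: Low open cardboard tray, 250 mm (its x) by 130 mm (its y), walls 30 mm high and 4 mm thick, floor 4 mm thick; origin at the centre of its underside. Fixed to the bench.
- coral: Orange coral-branch ornament lying on the bench, about 160 by 110 mm, 12 mm thick. To be left alone.
- tape_roll: Roll of clear packing tape lying flat, 96 mm across, 45 mm high. To be left alone.
- phone: Black phone, 75 by 150 by 9 mm, lying flat. To be left alone.
- foot1: Round wooden ornament foot, 50 mm across, 30 mm high, about 75 g; origin at the centre of its underside, z up through the insert. A brass insert 14 mm across stands 8 mm proud in the middle of its top until pressed home. May be absent.
- insert1 (a joint): How far the brass insert of foot1 is pressed in (m): 0 stands 8 mm proud, 0.008 flush; the press at its stop leaves it at about 0.0075. A tight fit: it stays where it is pushed.
- foot2: Round wooden ornament foot, 50 mm across, 30 mm high, about 75 g; origin at the centre of its underside, z up through the insert. A brass insert 14 mm across stands 8 mm proud in the middle of its top until pressed home. May be absent.
- insert2 (a joint): How far the brass insert of foot2 is pressed in (m): 0 stands 8 mm proud, 0.008 flush; the press at its stop leaves it at about 0.0075. A tight fit: it stays where it is pushed.
- foot3: Round wooden ornament foot, 50 mm across, 30 mm high, about 75 g; origin at the centre of its underside, z up through the insert. A brass insert 14 mm across stands 8 mm proud in the middle of its top until pressed home. May be absent.
- insert3 (a joint): How far the brass insert of foot3 is pressed in (m): 0 stands 8 mm proud, 0.008 flush; the press at its stop leaves it at about 0.0075. A tight fit: it stays where it is pushed.
- foot4: Round wooden ornament foot, 50 mm across, 30 mm high, about 75 g; origin at the centre of its underside, z up through the insert. A brass insert 14 mm across stands 8 mm proud in the middle of its top until pressed home. May be absent.
- insert4 (a joint): How far the brass insert of foot4 is pressed in (m): 0 stands 8 mm proud, 0.008 flush; the press at its stop leaves it at about 0.0075. A tight fit: it stays where it is pushed.
There are look-alikes about, which are no part of the job. What is shaped like the foot4 but red or white is not meant.

How it is judged (in metres and radians):
On the way, in this order (a step that is already met when the one before it is completed fails the run):
1. a foot stands upright in the nest (((horizontal distance between foot1 and nest below 0.009 m and z of foot1 in the frame of nest below 0.004 m and angle between foot1's own z axis and vertical below 0.1 rad) or (horizontal distance between foot2 and nest below 0.009 m and z of foot2 in the frame of nest below 0.004 m and angle between foot2's own z axis and vertical below 0.1 rad) or (horizontal distance between foot3 and nest below 0.009 m and z of foot3 in the frame of nest below 0.004 m and angle between foot3's own z axis and vertical below 0.1 rad) or (horizontal distance between foot4 and nest below 0.009 m and z of foot4 in the frame of nest below 0.004 m and angle between foot4's own z axis and vertical below 0.1 rad))), for 0.2 s.
2. the arm is in the work notch over a foot in the nest (value of joint swing between -0.08 and 0.08 rad and ((horizontal distance between foot1 and nest below 0.009 m and z of foot1 in the frame of nest below 0.004 m and angle between foot1's own z axis and vertical below 0.1 rad) or (horizontal distance between foot2 and nest below 0.009 m and z of foot2 in the frame of nest below 0.004 m and angle between foot2's own z axis and vertical below 0.1 rad) or (horizontal distance between foot3 and nest below 0.009 m and z of foot3 in the frame of nest below 0.004 m and angle between foot3's own z axis and vertical below 0.1 rad) or (horizontal distance between foot4 and nest below 0.009 m and z of foot4 in the frame of nest below 0.004 m and angle between foot4's own z axis and vertical below 0.1 rad))), for 0.2 s.
3. with a foot in the nest and the arm in the work notch, the plunger is down at its stop (all of step 2 and value of joint plunger above 0.0195 m), for 0.1 s.
At the end, for the whole second after the job is handed in: Every foot present stands upright (within 7 degrees) on the floor of the tray at rest with its insert pressed in at least 6.5 of 8 mm; the arm is in the park notch (within 0.08 rad) and the plunger is up (within 3 mm) (value of joint swing between 1.27 and 1.43 rad and value of joint plunger below 0.003 m and value of joint each of insert1, insert2, insert3, insert4 above 0.0065 m and x of foot1 in the frame of tray between -0.105 and 0.105 m and y of foot1 in the frame of tray between -0.045 and 0.045 m and z of each of foot1, foot2, foot3, foot4 in the frame of tray below 0.012 m and angle between each of foot1, foot2, foot3, foot4's own z axis and vertical below 0.12 rad and linear speed of each of foot1, foot2, foot3, foot4 below 0.02 m/s and x of foot2 in the frame of tray between -0.105 and 0.105 m and y of foot2 in the frame of tray between -0.045 and 0.045 m and x of foot3 in the frame of tray between -0.105 and 0.105 m and y of foot3 in the frame of tray between -0.045 and 0.045 m and x of foot4 in the frame of tray between -0.105 and 0.105 m and y of foot4 in the frame of tray between -0.045 and 0.045 m); the robot touches nothing.
It fails at once if an insert is pushed by the gripper (contact force between the fingers and insert1 above 4 N or contact force between the fingers and insert2 above 4 N or contact force between the fingers and insert3 above 4 N or contact force between the fingers and insert4 above 4 N).
It fails at once if the coral ornament is moved more than 30 mm (distance of coral from where it was at the start of the episode above 0.03 m).
It fails at once if the tape roll is moved more than 30 mm (distance of tape_roll from where it was at the start of the episode above 0.03 m).
It fails at once if the phone is moved more than 30 mm (distance of phone from where it was at the start of the episode above 0.03 m).
Of foot1, foot2, foot3, foot4 only 2 to 3 are there at a start; the rules pass over those that are not, and their reading is None.
At some moment in a run one of foot1, foot2, foot3, foot4 may be knocked a few centimetres aside while the robot is not near it.
Once in a run the grip may slacken for a moment while it holds something.
It also fails if it takes over 210 s, if anything falls off the work surface, if the arm or the gripper's body presses on something with over 40 N, if the wrist force passes 120 N, or if a joint passes its speed limit or range.

### The arm

A 6-joint arm with a two-finger parallel gripper is mounted at the origin on the work surface. World frame = base frame: x ahead of the robot, y to its left, z up, the work surface at z = 0. Lengths are in m, angles in degrees, forces in N, time in s.
With the tool pointing down it reaches from about 0.3 to 0.75 m from the base axis. Payload 8.5 kg.
Tool frame: the origin (TCP) lies midway between the tips of the shut fingers; the grasp point (between the pads) lies grasp_offset behind it (grasp_offset is the distance from the TCP to the grasp point, in m); z points along the fingers, y is the line along which they close (so a half turn about z gives the same grasp; the last joint's range is limited). The gripper opens to 85 mm and grips with 20 to 120 N. Pads are 22 mm wide; open, the fingers measure 114 mm over their backs; the gripper's body (76 mm by 85 mm) begins 54 mm behind the grasp point. The pads swing forward as they close: fully open they stand 13 mm farther back than shut.
Start: joints at [-89.169, 21.807, 74.336, -0, 83.858, -12.336], TCP at [0.125, -0.536, 0.231] pointing down, gripper open.
Joint ranges: [-178.18, 178.18], [-50.72, 133.34], [12.68, 142.11], [-81.47, 261.47], [9.98, 163.14], [-165.26, 165.26]. Speed limits (degrees/s): [136.94, 136.94, 180, 180, 180, 180].

### API

Orientations are given as a 3x3 rotation matrix whose columns are the frame's x, y, z axes.
In Python, from rig import observe, get_image, camera_params, close_job, grasp_offset gives the robot as it stands.
- The arm moves only by the shell command python3 -m handwheel 'ROWS' [OPENING] [FORCE]. ROWS is JSON, a list of rows, each a list of 2 entries, a list of its own where there are three numbers: the shift along the tool's x, y, z as a fraction of full scale, then the turn, a rotation vector about the tool's x, y, z as a fraction of full scale. In form: [[[dx, dy, dz], [ax, ay, az]], ...]. A call has 1 to 10 rows; each row is the pose to reach, as a shift and turn from the pose commanded when the call began, along the tool's axes at that moment, turning the shorter way round; what a row does not reach only later rows make up. Full scale, the value 1, is 0.5 m for a shift and pi rad for a turn. A row lasts 1/10 s, in which the tool goes at most 50 mm and 8.59 degrees, less where a joint would pass 70% of its speed; a pose out of reach is approached as far as the arm can. A call with a number of a shift or a turn outside -1 to 1 is refused whole. A call with a gripper value outside its range is refused whole. OPENING is the opening, from 0 (shut) to 1 (fully open), set as the call begins (- or left out, the last holds). The fingers move at their own pace and stop on an object; FORCE is the grip in N (left out, the last holds). Time passes only in rows, so rows that repeat a pose let the fingers close. It gives the time, the measured TCP pose, the force, the opening and the grip force at its end, in the units of the state.
- observe(): the state, without advancing time (a new reading comes with each control period).
- get_image(name): name is "scene" or "top" or "wrist"; returns (picture, depth): 420x560x3 uint8, red, green, blue; 420x560 float32, m along the optical axis (not along the pixel's ray), 0 where there is no reading.
- camera_params(name): a dict with "K" (3x3 intrinsics, pixels), "k1" (the pictures are not rectified: a ray, as slopes to the right and down, at radius r is drawn at 1 + k1 r^2 times it, then the intrinsics apply), "R" (3x3) and "t" (3): a world point X has camera coordinates R X + t. Camera axes: x right, y down, z forward; pixel columns grow to the right and rows downward; lengths in m; the calibration is good to about 2 mm. A picture is of the moment at which its call begins: read the wrist's pose just before it. camera_params takes no time and is no camera call; for the wrist camera it gives the pose at the moment of the call.
- close_job(): hands the job in; it is judged then, once.
The state is a dict: "time_s": time; "q": joint angles; "qvel": joint speeds; "joint_efforts": joint torques, N m; "position": TCP position; "tool_rot": TCP orientation; "ft_force": force on the tool from outside, world axes, zero at the start; "wrist_torque": the same for the moment, N m; "grip_width": finger opening in m; "gripper_force": force on a finger pad.
Only numpy, scipy, OpenCV 4.12 (cv2) and the standard library are available. Lean on these libraries where they do the work, as an engineer would, in place of code of your own. Each camera call takes 0.05 s, during which the arm holds its last target. There are 200 camera calls.

## Working session

There is one attempt and no reset: what is moved stays moved. The work goes in short steps, Python scripts to look and compute and a shell command to move; the robot and the scene stay as the last step left them, time stands still between calls to the robot, and variables do not carry over. Pictures are saved under pics/ and viewed, at most 14 in all, crops included, and the job is handed in when it is done.

```bash
ls; mkdir -p pics; cat > h.py <<'E'
import numpy as np, cv2
from rig import *
def ray(cam,u,v,p=None):
    p=p or camera_params(cam); K=np.array(p['K'])
    d=np.array([(u-K[0,2])/K[0,0],(v-K[1,2])/K[1,1]])
    s=d.copy()
    for _ in range(10): s=d/(1+p['k1']*(s@s))
    R=np.array(p['R']);t=np.array(p['t'])
    return -R.T@t, R.T@np.array([s[0],s[1],1])
def onplane(cam,u,v,z,p=None):
    o,d=ray(cam,u,v,p); return o+d*(z-o[2])/d[2]
def proj(cam,X,p=None):
    p=p or camera_params(cam); c=np.array(p['R'])@np.array(X)+np.array(p['t']); s=c[:2]/c[2]
    s=s*(1+p['k1']*(s@s)); K=np.array(p['K']); return K[0,0]*s[0]+K[0,2],K[1,1]*s[1]+K[1,2]
def save(cam,name,crop=None,scale=1):
    im,dp=get_image(cam); np.savez('pics/'+name+'.npz',im=im,dp=dp)
    o=im[:,:,::-1]
    if crop: a,b,c,d=crop; o=o[b:d,a:c]
    o=cv2.resize(o,None,fx=scale,fy=scale); cv2.imwrite('pics/'+name+'.png',o); return im,dp
E
python3 - <<'E'
from h import *
o=observe(); print({k:np.round(v,3).tolist() for k,v in o.items()},grasp_offset)
for c in('top','scene'):
    save(c,c+'0'); p=camera_params(c); print(c,np.round(p['R'],3).tolist(),np.round(p['t'],3),p['k1'],np.array(p['K']).round(1).tolist())
E
```

```text
pics
{'time_s': 0.0, 'q': [-89.17, 21.843, 74.386, 0.001, 83.858, -12.335], 'qvel': [-0.09, 0.047, -0.092, -0.061, 0.04, -0.058], 'joint_efforts': [-0.001, -44.847, -23.128, -0.0, 0.005, -0.0], 'position': [0.125, -0.535, 0.231], 'tool_rot': [[0.974, 0.228, 0.0], [0.228, -0.974, 0.002], [0.0, -0.001, -1.0]], 'ft_force': [0.803, -0.149, 0.913], 'wrist_torque': [0.014, 0.045, 0.007], 'gripper_force': 0.0, 'grip_width': 0.085} 0.0187
top [[0.015, -1.0, 0.018], [-0.984, -0.018, -0.177], [0.178, -0.015, -0.984]] [-0.028  0.587  1.003] -0.049818573493148936 [[435.3, 0.0, 281.7], [0.0, 435.3, 201.6], [0.0, 0.0, 1.0]]
scene [[0.77, 0.638, 0.001], [0.353, -0.424, -0.834], [-0.532, 0.642, -0.552]] [-0.443 -0.107  1.455] 0.03968189579718484 [[427.3, 0.0, 284.6], [0.0, 427.3, 207.6], [0.0, 0.0, 1.0]]
```

View pics/top0.png

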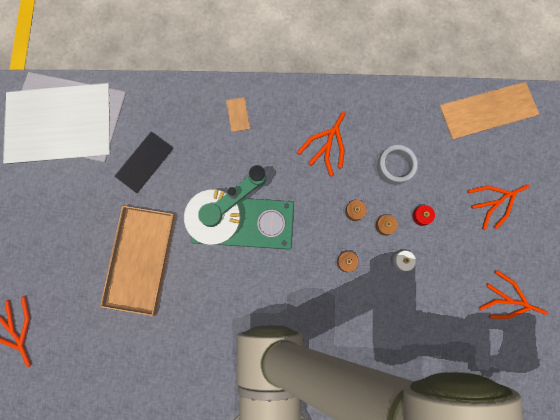

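View pics/scene0.png

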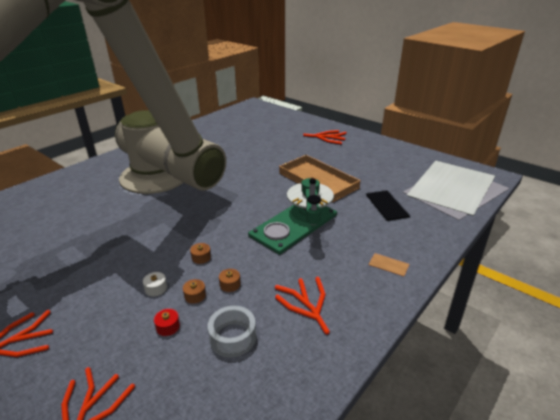

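Top view: three wooden feet at about (356,210), (387,224) and (348,261), with the red (424,214) and white (404,261) look-alikes. The nest is at (271,223), the column at (210,215), the plunger head at (257,173), so the arm stands part way between notches. The tray is near (138,260). Next I'll take a confirming crop and measure.

```bash
python3 - <<'E'
from h import *
d=np.load('pics/top0.npz'); im,dp=d['im'],d['dp']
cv2.imwrite('pics/crop0.png',cv2.resize(im[150:290,170:440,::-1],None,fx=2.9,fy=2.9,interpolation=cv2.INTER_CUBIC))
hsv=cv2.cvtColor(im,cv2.COLOR_RGB2HSV)
def comps(m,n,z,amin=60):
    k,l,s,c=cv2.connectedComponentsWithStats(m.astype(np.uint8))
    for i in range(1,k):
        if s[i,4]>amin:
            ct=max(cv2.findContours((l==i).astype(np.uint8),0,2)[0],key=cv2.contourArea)
            r=cv2.minAreaRect(ct); u,v=r[0]
            dd=dp[l==i]; 
            print(n,s[i,4],c[i].round(1),np.round(r[0],1),np.round(r[1],1),'xyz',onplane('top',u,v,z).round(4), 'wpx mm',np.round(np.array(r[1])*np.median(dd)/435*1000,1))
H,S,V=[hsv[:,:,i].astype(int) for i in range(3)]
comps((H>4)&(H<20)&(S>100)&(V>60)&(V<225)&(np.arange(560)[None]>330)&(np.arange(560)[None]<440),'wood',.03)
comps((H>60)&(H<90)&(S>90)&(V>40),'green',.106)
comps((V<45)&(np.arange(560)[None]>180)&(np.arange(560)[None]<300)&(np.arange(420)[:,None]<250),'black',.15,20)
comps((H>4)&(H<20)&(S>80)&(V>60)&(np.arange(560)[None]<180)&(np.arange(420)[:,None]>190),'tray',.03)
comps((S<50)&(V>120)&(np.arange(560)[None]>180)&(np.arange(560)[None]<300)&(np.arange(420)[:,None]>180),'grey',.026)
E
```

```text
wood 68 [337.9 148.5] [337.2 148.6] [39.2  5.7] xyz [ 0.7308 -0.158   0.03  ] wpx mm [101.6  14.9]
wood 329 [355.6 209.9] [355.5 210. ] [19.1 20.5] xyz [ 0.5732 -0.2022  0.03  ] wpx mm [47.4 50.9]
wood 344 [386.1 224.6] [386.5 224.5] [19. 21.] xyz [ 0.5382 -0.2788  0.03  ] wpx mm [46.9 51.9]
wood 329 [347.5 261.4] [347.5 261.5] [19.8 19.8] xyz [ 0.4461 -0.1808  0.03  ] wpx mm [48.1 48.1]
green 836 [226.  201.9] [230.3 196. ] [20.6 75.9] xyz [0.5884 0.1011 0.106 ] wpx mm [ 47.3 174.1]
green 1804 [261.6 224.8] [257.4 222.8] [68.2 47.2] xyz [0.5272 0.037  0.106 ] wpx mm [169.7 117.2]
tray 5771 [137.8 260.8] [137.6 260.3] [ 56.3 105.9] xyz [0.4405 0.3279 0.03  ] wpx mm [138.5 260.5]
tray 737 [ 16.1 329.7] [ 14.1 331.4] [70.2 29.1] xyz [0.2655 0.6141 0.03  ] wpx mm [166.5  69.1]
grey 20795 [232.2 310.2] [240. 300.] [238. 118.] xyz [0.3508 0.0775 0.026 ] wpx mm [575.  285.1]
grey 627 [270.7 222.9] [270.5 223. ] [28. 27.] xyz [0.5378 0.008  0.026 ] wpx mm [69.4 67. ]
```

View pics/crop0.png

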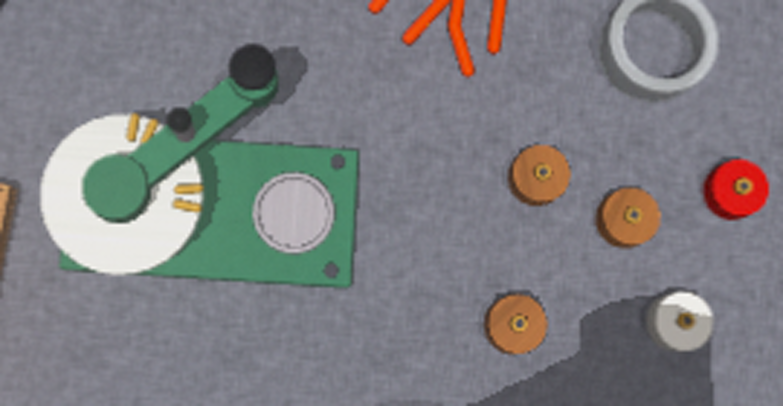

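Crop: three natural-wood feet with brass inserts at image (356,210), (387,224) and (348,261) fit the description. The red and white ones are the excluded look-alikes. Now the press and tray frames.

```bash
python3 - <<'E'
from h import *
d=np.load('pics/top0.npz'); im=d['im']
f=lambda u,v,z:onplane('top',170+u/2.9-.3,150+v/2.9-.3,z)
col=f(116,187,.106);head=f(252,67,.15);knob=f(179,121,.167);nest=onplane('top',270.6,223,.026)
idx=f(121,194,.075)
print(col,head,knob,nest,'idx',idx)
for n,a in(('head',head),('knob',knob),('nest',nest)):
    v=(a-col)[:2];print(n,np.hypot(*v),'angle from -y',np.arctan2(v[0],-v[1]))
# base plate corners z=.016
for c in((357,150),(350,286),(61,269)): print('plate',f(*c,.016))
hsv=cv2.cvtColor(im,cv2.COLOR_RGB2HSV)
m=((hsv[...,0]>4)&(hsv[...,0]<20)&(hsv[...,1]>80)&(hsv[...,2]>60)).astype(np.uint8); m[:,180:]=0;m[:190]=0;m[:,:80]=0
ct=max(cv2.findContours(m,0,2)[0],key=cv2.contourArea)
b=cv2.boxPoints(cv2.minAreaRect(ct)); P=np.array([onplane('top',*q,.03) for q in b]);print(P.round(3),P.mean(0))
for i in range(4): print(np.linalg.norm(P[i]-P[i-1]))
# depth check heights
p=camera_params('top')
for n,(u,v) in dict(nest=(271,223),A=(352,206),head=(257,173),tray=(138,260)).items():
    o,r=ray('top',u,v); print(n,(o+r*d['dp'][v,u]).round(4))
E
```

```text
[0.54524732 0.14657001 0.106     ] [0.63351528 0.03986792 0.15      ] [0.58682461 0.09253203 0.167     ] [0.53775879 0.00777896 0.026     ] idx [0.54416437 0.14694727 0.075     ]
head 0.13847948888138234 angle from -y 0.6911298743188192
knob 0.06818191958295931 angle from -y 0.6558074582270376
nest 0.13899292557337434 angle from -y -0.05390317104933373
plate [ 0.59460542 -0.04685597  0.016     ]
plate [ 0.47697785 -0.04209536  0.016     ]
plate [0.48725756 0.20394102 0.016     ]
[[0.329 0.412 0.03 ]
 [0.581 0.381 0.03 ]
 [0.556 0.242 0.03 ]
 [0.306 0.278 0.03 ]] [0.44274793 0.32814234 0.03      ]
0.13572672991242088
0.254036154479493
0.14103559366614968
0.2522636078543704
nest [0.5387 0.0069 0.0191]
A [ 0.5831 -0.1936  0.03  ]
head [0.6333 0.039  0.1491]
tray [0.4423 0.3348 0.0051]
```

```bash
python3 -m handwheel '[[[0,0,-0.1],[0,0,0.0366]],[[0,0,-0.1],[0,0,0.0731]],[[0,0,-0.1],[0,0,0.0731]]]' 0 30
```

```text
time_s: 0.4
position: [0.1253, -0.5356, 0.2818]
tool_rot: [[1.0, -0.001, 0.0], [-0.001, -1.0, -0.001], [0.0, 0.001, -1.0]]
ft_force: [0.3, -1.0, 0.2]
grip_width: 0.0437
gripper_force: 0.0
```

```bash
T='[[0.464,-0.628,0],[0,0,0]]'; python3 -m handwheel '[[[0.464,-0.628,0],[0,0,0]],[[0.464,-0.628,0],[0,0,0]],[[0.464,-0.628,0],[0,0,0]],[[0.464,-0.628,0],[0,0,0]],[[0.464,-0.628,0],[0,0,0]],[[0.464,-0.628,0],[0,0,0]],[[0.464,-0.628,0],[0,0,0]],[[0.464,-0.628,0],[0,0,0]],[[0.464,-0.628,0],[0,0,0]],[[0.464,-0.628,0],[0,0,0]]]' 0.7 40
python3 -m handwheel '[[[0.464,-0.628,0],[0,0,0]],[[0.464,-0.628,0],[0,0,0]],[[0.464,-0.628,0],[0,0,0]],[[0.464,-0.628,0],[0,0,0]],[[0.464,-0.628,0],[0,0,0]],[[0.464,-0.628,0],[0,0,0]],[[0.464,-0.628,0],[0,0,0]],[[0.464,-0.628,0],[0,0,0]],[[0.464,-0.628,0],[0,0,0]],[[0.464,-0.628,0],[0,0,0]]]'
```

```text
time_s: 1.4
position: [0.3572, -0.2208, 0.2805]
tool_rot: [[1.0, 0.005, -0.001], [0.005, -1.0, 0.001], [-0.001, -0.001, -1.0]]
ft_force: [-0.2, -0.4, 0.2]
grip_width: 0.0597
gripper_force: 0.0
time_s: 2.4
position: [0.5894, 0.0913, 0.2801]
tool_rot: [[1.0, 0.001, -0.002], [0.001, -1.0, -0.0], [-0.002, 0.0, -1.0]]
ft_force: [0.8, -0.3, 0.1]
grip_width: 0.0597
gripper_force: 0.0
```

```bash
python3 -m handwheel '[[[0,0,0.1],[0,0,0]],[[0,0,0.2],[0,0,0]],[[0,0,0.28],[0,0,0]],[[0,0,0.314],[0,0,0]],[[0,0,0.314],[0,0,0]],[[0,0,0.314],[0,0,0]]]' 0.7
python3 -m handwheel '[[[0,0,0],[0,0,0]],[[0,0,0],[0,0,0]],[[0,0,0],[0,0,0]],[[0,0,0],[0,0,0]],[[0,0,0],[0,0,0]],[[0,0,0],[0,0,0]]]' 0 40
```

```text
time_s: 3.0
position: [0.5895, 0.091, 0.1253]
tool_rot: [[1.0, -0.001, 0.001], [-0.001, -1.0, -0.0], [0.001, 0.0, -1.0]]
ft_force: [0.5, 0.2, 0.7]
grip_width: 0.0601
gripper_force: 0.0
time_s: 3.6
position: [0.5892, 0.0929, 0.1254]
tool_rot: [[1.0, 0.001, 0.001], [0.001, -1.0, 0.0], [0.001, -0.0, -1.0]]
ft_force: [-2.3, 1.6, 5.8]
grip_width: 0.0149
gripper_force: 39.4
```

```bash
python3 -m handwheel '[[[0.008,-0.008,0],[0,0,0]],[[0.016,-0.016,0],[0,0,0]],[[0.0226,-0.024,0],[0,0,0]],[[0.0286,-0.0324,0],[0,0,0]],[[0.034,-0.0415,0],[0,0,0]],[[0.0386,-0.0508,0],[0,0,0]],[[0.0425,-0.061,0],[0,0,0]],[[0.046,-0.072,0],[0,0,0]],[[0.046,-0.072,0],[0,0,0]],[[0.046,-0.072,0],[0,0,0]]]' 0 40
python3 -m handwheel '[[[0,0,0],[0,0,0]],[[0,0,0],[0,0,0]],[[0,0,0],[0,0,0]],[[0,0,-0.12],[0,0,0]],[[0,0,-0.22],[0,0,0]],[[0,0,-0.3],[0,0,0]]]' 0.6 40
python3 - <<'E'
from h import *
save('top','top1',(150,120,450,300),2.6)
E
```

```text
time_s: 4.6
position: [0.6161, 0.1269, 0.1254]
tool_rot: [[1.0, -0.0, 0.01], [-0.0, -1.0, -0.002], [0.01, 0.002, -1.0]]
ft_force: [16.5, -7.0, -3.5]
grip_width: 0.0145
gripper_force: 39.6
time_s: 5.2
position: [0.6115, 0.1287, 0.2763]
tool_rot: [[1.0, 0.0, -0.001], [0.0, -1.0, 0.0], [-0.001, -0.0, -1.0]]
ft_force: [1.3, 0.2, 0.6]
grip_width: 0.0511
gripper_force: 0.0
```

View pics/top1.png

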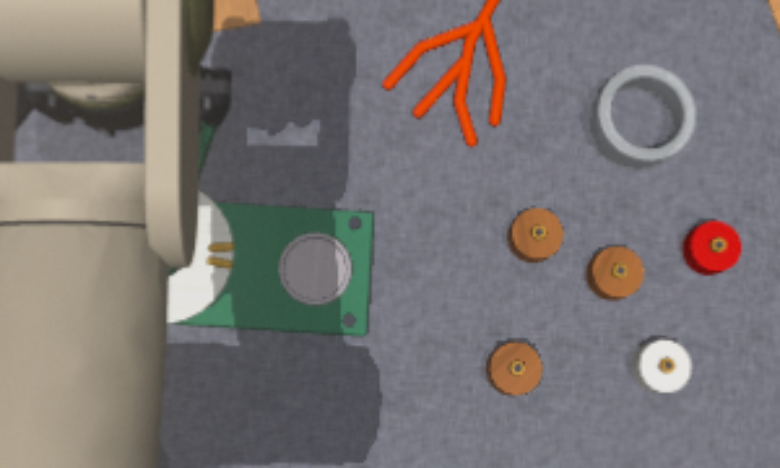

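Arm area is hidden by the robot; the feet are unchanged. I'll measure the feet again and travel to the near one.

```bash
cat >> h.py <<'E'
def feet(im,x0=310,x1=470,y0=120,y1=330):
    hsv=cv2.cvtColor(im,cv2.COLOR_RGB2HSV).astype(int); H,S,V=[hsv[...,i] for i in range(3)]
    m=((H>4)&(H<20)&(S>100)&(V>30)&(V<215)).astype(np.uint8)
    k,l,s,c=cv2.connectedComponentsWithStats(m); out=[]
    for i in range(1,k):
        if 250<s[i,4]<600 and x0<c[i,0]<x1 and y0<c[i,1]<y1 and max(s[i,2],s[i,3])<30:
            ct=max(cv2.findContours((l==i).astype(np.uint8),0,2)[0],key=cv2.contourArea)
            (u,v),r=cv2.minEnclosingCircle(ct); a=onplane('top',u,v,.025)
            out.append((s[i,4],np.round((u,v),1).tolist(),a[:2].round(4).tolist()))
    return out
E
python3 - <<'E'
from h import *
for f in feet(np.load('pics/top1.npz')['im']): print(f)
for u,v in((539,232),(620,271),(517,368)): print(onplane('top',150+u/2.6-.3,120+v/2.6-.3,.038).round(4))
E
python3 -m handwheel '[[[-0.332,0.619,0],[0,0,0]],[[-0.332,0.619,0],[0,0,0]],[[-0.332,0.619,0],[0,0,0]],[[-0.332,0.619,0],[0,0,0]],[[-0.332,0.619,0],[0,0,0]],[[-0.332,0.619,0],[0,0,0]],[[-0.332,0.619,0],[0,0,0]],[[-0.332,0.619,0],[0,0,0]],[[-0.332,0.619,0],[0,0,0]]]' 0.9
python3 - <<'E'
from h import *
save('top','top2',(150,120,400,300),2.6); save('wrist','w2')
p=camera_params('wrist'); print(np.round(p['R'],3).tolist(),np.round(p['t'],3),np.round(p['K'],1).tolist(),p['k1'])
E
```

```text
(np.int32(329), [355.5, 210.0], [0.5741, -0.2031])
(np.int32(343), [386.4, 224.9], [0.5379, -0.2797])
(np.int32(331), [347.5, 261.5], [0.4463, -0.1816])
[ 0.5746 -0.2045  0.038 ]
[ 0.5386 -0.2809  0.038 ]
[ 0.4464 -0.182   0.038 ]
time_s: 6.15
position: [0.4457, -0.1815, 0.2742]
tool_rot: [[1.0, -0.002, 0.0], [-0.002, -1.0, 0.0], [0.0, -0.0, -1.0]]
ft_force: [0.2, 0.6, -0.2]
grip_width: 0.0765
gripper_force: 0.0
[[0.001, -1.0, -0.0], [-0.946, -0.001, 0.326], [-0.326, -0.0, -0.946]] [-0.18   0.366  0.567] [[340.1, 0.0, 283.8], [0.0, 340.1, 210.3], [0.0, 0.0, 1.0]] 0.015518642724382508
```

View pics/top2.png

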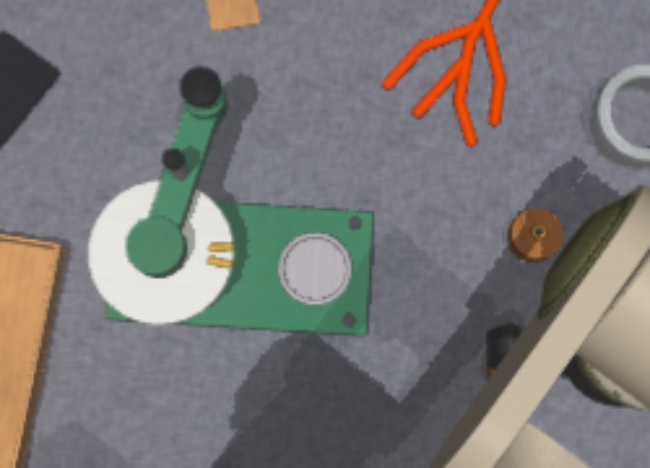

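View pics/w2.png

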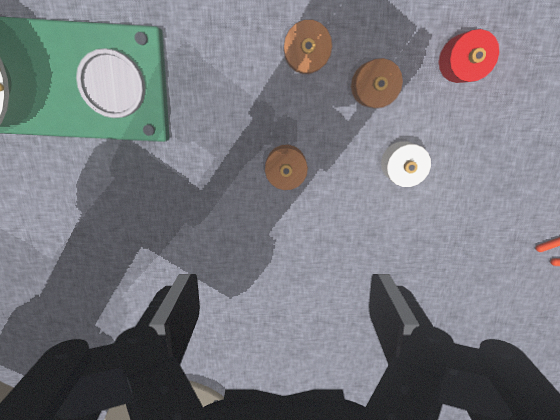

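The arm now stands aside at upper left: head at about (227,153), knob at (217,181). The wrist view shows the near foot's insert at (286,170) and the nest at (111,82).

```bash
python3 - <<'E'
from h import *
f=lambda u,v,z:onplane('top',150+u/2.6-.3,120+v/2.6-.3,z)
col=f(156,245,.106);head=f(201,86,.15);knob=f(174,159,.167)
for a in(head,knob):
    v=(a-col)[:2];print(a,np.hypot(*v),np.arctan2(v[0],-v[1])+.047)
print(col)
for u,v,z in((286,170,.038),(308,45.5,.038),(381,83,.038),(111.5,82.5,.023)): print(onplane('wrist',u,v,z).round(4))
E
```

```text
[0.67848012 0.10733736 0.15      ] 0.13833807706025916 1.3300598653902571
[0.60969119 0.12552654 0.167     ] 0.06724753960564724 1.2991289537502
[0.54582931 0.14659528 0.106     ]
[ 0.4488 -0.1821  0.038 ]
[ 0.5761 -0.2039  0.038 ]
[ 0.5408 -0.2808  0.038 ]
[0.5411 0.0064 0.023 ]
```

```bash
python3 -m handwheel '[[[0,0,0.1],[0,0,0]],[[0,0,0.2],[0,0,0]],[[0,0,0.3],[0,0,0]],[[0,0,0.4],[0,0,0]],[[0,0,0.46],[0,0,0]],[[0,0,0.51],[0,0,0]],[[0,0,0.535],[0,0,0]],[[0,0,0.535],[0,0,0]]]' 0.95 40
```

```text
time_s: 7.05
position: [0.4462, -0.1791, 0.0053]
tool_rot: [[1.0, 0.003, -0.003], [0.003, -1.0, 0.002], [-0.003, -0.002, -1.0]]
ft_force: [-0.3, -0.6, -0.1]
grip_width: 0.0813
gripper_force: 0.0
```

```bash
python3 -m handwheel '[[[0,0,0],[0,0,0]],[[0,0,0],[0,0,0]],[[0,0,0],[0,0,0]],[[0,0,0],[0,0,0]],[[0,0,0],[0,0,0]],[[0,0,-0.04],[0,0,0]],[[0,0,-0.12],[0,0,0]],[[0,0,-0.18],[0,0,0]],[[0,0,-0.18],[0,0,0]]]' 0 50
python3 - <<'E'
from h import *
save('wrist','w3'); 
E
```

```text
time_s: 7.95
position: [0.4479, -0.1819, 0.1009]
tool_rot: [[1.0, 0.001, 0.007], [0.001, -1.0, -0.005], [0.007, 0.005, -1.0]]
ft_force: [-1.2, -0.1, -0.8]
grip_width: 0.0481
gripper_force: 52.2
```

View pics/w3.png

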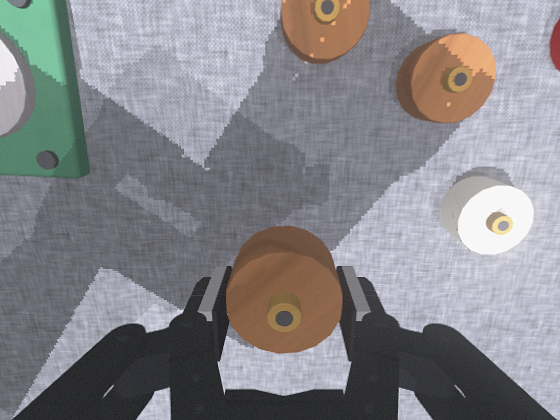

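Foot is held, insert at (284,317), upright.

```bash
python3 - <<'E'
from h import *
o=observe(); print(o['position'], onplane('wrist',284.5,317,o['position'][2]-.0055+.038), onplane('wrist',284.5,317,o['position'][2]-.0055+.030))
E
python3 -m handwheel '[[[0.09,-0.189,0],[0,0,0]],[[0.184,-0.378,0],[0,0,0]],[[0.184,-0.378,0],[0,0,0]],[[0.184,-0.378,0],[0,0,0]],[[0.184,-0.378,0],[0,0,0]],[[0.184,-0.378,0],[0,0,0]],[[0.184,-0.378,0],[0,0,0]]]' 0 50
python3 - <<'E'
from h import *
o=observe()
save('wrist','w4');print(o['position'])
save('top','t4'); 
E
```

```text
[ 0.44697981 -0.18131932  0.09882033] [ 0.45000331 -0.18105702  0.13132033] [ 0.44415639 -0.18110324  0.12332033]
time_s: 8.7
position: [0.5375, 0.0074, 0.0961]
tool_rot: [[1.0, -0.0, -0.002], [-0.0, -1.0, -0.0], [-0.002, 0.0, -1.0]]
ft_force: [0.2, -0.2, -1.0]
grip_width: 0.0486
gripper_force: 52.2
[0.53749712 0.00739535 0.09613033]
```

View pics/w4.png

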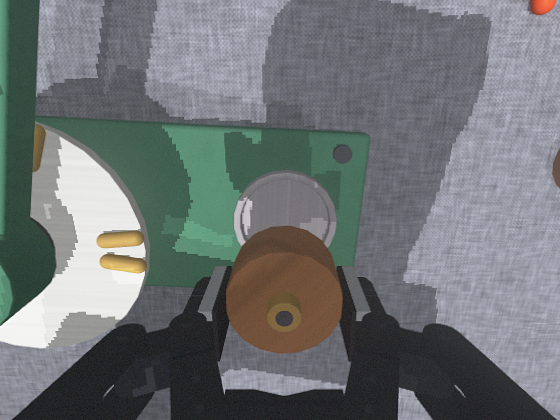

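Nest rim spans columns 234–336 (centre 285), in line with the insert at column 284. The foot is lined up in y, and x agrees to about 1 mm.

```bash
python3 -m handwheel '[[[0.001,0,0.05],[0,0,0]],[[0.001,0,0.09],[0,0,0]],[[0.001,0,0.115],[0,0,0]],[[0.001,0,0.13],[0,0,0]],[[0.001,0,0.138],[0,0,0]],[[0.001,0,0.138],[0,0,0]]]' 0 50
python3 - <<'E'
from h import *
print(observe()['position'],observe()['ft_force'])
E
```

```text
time_s: 9.4
position: [0.5388, 0.0073, 0.0285]
tool_rot: [[1.0, -0.001, 0.001], [-0.001, -1.0, -0.0], [0.001, 0.0, -1.0]]
ft_force: [0.1, 0.1, -0.8]
grip_width: 0.0483
gripper_force: 52.2
[0.53877377 0.0072968  0.02847395] [ 0.08921235  0.09029985 -0.8080831 ]
```

```bash
python3 -m handwheel '[[[0,0,0.003],[0,0,0]],[[0,0,0.005],[0,0,0]],[[0,0,0.005],[0,0,0]],[[0,0,0.005],[0,0,0]]]' 0 50
python3 -m handwheel '[[[0,0,0],[0,0,0]],[[0,0,0],[0,0,0]],[[0,0,0],[0,0,0]],[[0,0,-0.06],[0,0,0]],[[0,0,-0.16],[0,0,0]],[[0,0,-0.26],[0,0,0]],[[0,0,-0.36],[0,0,0]],[[0,0,-0.44],[0,0,0]],[[-0.1,0,-0.44],[0,0,0]],[[-0.16,0,-0.44],[0,0,0]]]' 0.8 50
python3 - <<'E'
from h import *
o=observe()
save('wrist','w5');save('top','t5');print(o['position'])
E
```

```text
time_s: 9.8
position: [0.539, 0.0074, 0.0281]
tool_rot: [[1.0, -0.0, 0.002], [-0.0, -1.0, -0.001], [0.002, 0.001, -1.0]]
ft_force: [-8.9, -0.9, 24.8]
grip_width: 0.0483
gripper_force: 54.6
time_s: 10.8
position: [0.4573, 0.0081, 0.2462]
tool_rot: [[1.0, 0.0, 0.002], [0.0, -1.0, -0.001], [0.002, 0.001, -1.0]]
ft_force: [0.4, 0.2, -0.5]
grip_width: 0.0678
gripper_force: 0.0
[0.45727272 0.00810092 0.24622996]
```

View pics/w5.png

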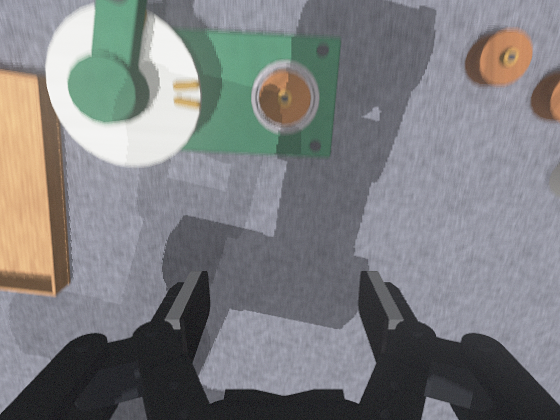

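Foot sits concentric in the nest, at about (285,97). Now the handle.

```bash
python3 -m handwheel '[[[0.1,-0.077,0],[0,0,0]],[[0.2,-0.155,0],[0,0,0]],[[0.31,-0.24,0],[0,0,0]],[[0.31,-0.24,0],[0,0,0]],[[0.31,-0.24,0.08],[0,0,0]],[[0.31,-0.24,0.16],[0,0,0]],[[0.31,-0.24,0.22],[0,0,0]],[[0.31,-0.24,0.242],[0,0,0]],[[0.31,-0.24,0.242],[0,0,0]]]' 0.7
python3 -m handwheel '[[[0,0,0],[0,0,0]],[[0,0,0],[0,0,0]],[[0,0,0],[0,0,0]],[[0,0,0],[0,0,0]],[[0,0,0],[0,0,0]],[[0,0,0],[0,0,0]]]' 0 40
```

```text
time_s: 11.8
position: [0.6136, 0.128, 0.123]
tool_rot: [[1.0, -0.0, -0.003], [-0.0, -1.0, 0.0], [-0.003, -0.0, -1.0]]
ft_force: [0.3, -0.2, -0.1]
grip_width: 0.0598
gripper_force: 0.0
time_s: 12.4
position: [0.6144, 0.1279, 0.1259]
tool_rot: [[1.0, 0.0, 0.003], [0.0, -1.0, -0.0], [0.003, 0.0, -1.0]]
ft_force: [-0.2, -1.8, 6.9]
grip_width: 0.0146
gripper_force: 39.2
```

```bash
python3 -m handwheel '[[[-0.0072,0.0202,0],[0,0,0]],[[-0.0172,0.0386,0],[0,0,0]],[[-0.0298,0.0554,0],[0,0,0]],[[-0.0448,0.07,0],[0,0,0]],[[-0.0618,0.0824,0],[0,0,0]],[[-0.0804,0.092,0],[0,0,0]],[[-0.1004,0.0986,0],[0,0,0]],[[-0.121,0.1024,0],[0,0,0]],[[-0.1416,0.1028,0],[0,0,0]],[[-0.1416,0.1028,0],[0,0,0]]]' 0 40
```

```text
time_s: 13.4
position: [0.5421, 0.0768, 0.1257]
tool_rot: [[1.0, -0.0, 0.001], [-0.0, -1.0, 0.0], [0.001, -0.0, -1.0]]
ft_force: [-5.9, -0.4, 10.7]
grip_width: 0.0149
gripper_force: 41.4
```

```bash
python3 -m handwheel '[[[0,0,0],[0,0,0]],[[0,0,0],[0,0,0]],[[0,0,0],[0,0,0]],[[0,0,-0.12],[0,0,0]],[[0,0,-0.2],[0,0,0]],[[-0.1,0,-0.25],[0,0,0]],[[-0.2,0,-0.25],[0,0,0]],[[-0.28,0,-0.25],[0,0,0]],[[-0.28,0,-0.25],[0,0,0]]]' 0.6 40
python3 - <<'E'
from h import *
o=observe()
save('wrist','w6');save('top','t6',(150,120,450,300),2.6);print(o['position'])
E
```

```text
time_s: 14.3
position: [0.3982, 0.0772, 0.2495]
tool_rot: [[1.0, 0.001, -0.002], [0.001, -1.0, 0.0], [-0.002, -0.0, -1.0]]
ft_force: [0.6, 0.3, -0.4]
grip_width: 0.051
gripper_force: 0.0
[0.39823127 0.07720205 0.24947579]
```

View pics/w6.png

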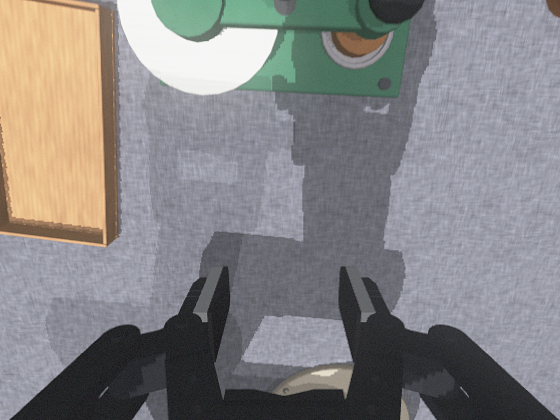

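The arm is over the nest; its near edge runs roughly (222,26)–(355,28). I'll check its angle against the base plate edge, (165,82)–(400,97).

```bash
python3 - <<'E'
from h import *
w=np.load('pics/w6.npz')['im']; hsv=cv2.cvtColor(w,cv2.COLOR_RGB2HSV).astype(int)
def line(pts,z):
    P=np.array([onplane('wrist',*p,z) for p in pts]); d=P[-1]-P[0]; print(P.round(4)[[0,-1]].tolist(),'angle',np.arctan2(d[0],-d[1]))
g=(hsv[...,0]>60)&(hsv[...,0]<90)&(hsv[...,1]>80)
def lowest(u,vmax): 
    v=np.where(g[:vmax,u])[0]; return v.max() if len(v) else -1
# arm lower edge: transition to white/dark between u 225..345
print([(u,[int(x) for x in w[15:45:3,u,1]]) for u in (235,265,315)])
print([(u,lowest(u,120)) for u in range(290,405,10)])
t=np.load('pics/t6.npz')['im']; h2=cv2.cvtColor(t,cv2.COLOR_RGB2HSV)
m=((h2[...,2]<45)).astype(np.uint8); m[:, :180]=0; m[:,300:]=0; m[240:]=0; m[:170]=0
k,l,s,c=cv2.connectedComponentsWithStats(m)
for i in range(1,k):
    if s[i,4]>25: print(s[i],c[i],onplane('top',*c[i],.15).round(4))
E
```

```text
[(235, [174, 178, 176, 135, 154, 245, 246, 246, 246, 246]), (265, [176, 177, 177, 150, 106, 243, 245, 245, 245, 245]), (315, [116, 119, 122, 115, 92, 85, 107, 115, 118, 113])]
[(290, np.int64(81)), (300, np.int64(19)), (310, np.int64(89)), (320, np.int64(90)), (330, np.int64(92)), (340, np.int64(93)), (350, np.int64(92)), (360, np.int64(94)), (370, np.int64(92)), (380, np.int64(90)), (390, np.int64(92)), (400, np.int64(75))]
[264 216  14   7  50] [269.9 219.1] [0.5302 0.0083 0.15  ]
```

View pics/t6.png

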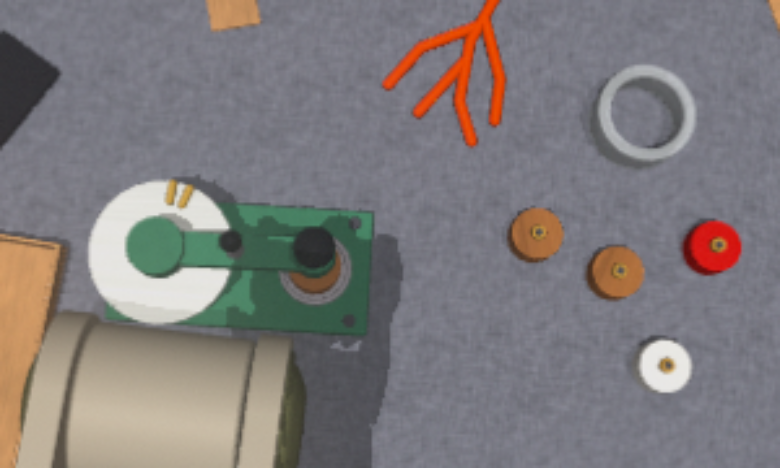

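Head at crop (314,248), knob at (231,241), column at (156,245).

```bash
python3 - <<'E'
from h import *
f=lambda u,v,z:onplane('top',150+u/2.6-.3,120+v/2.6-.3,z)
col=f(156,245,.106);head=f(314,248,.15);knob=f(231,241,.167)
for a in(head,knob):
    v=(a-col)[:2];print(a,np.hypot(*v),np.arctan2(v[0],-v[1])+.047)
E
```

```text
[0.53907132 0.00720907 0.15      ] 0.13954993919820216 -0.0014459975406925576
[0.54119322 0.07564943 0.167     ] 0.07109716872831365 -0.018253996377226925
```

```bash
python3 -m handwheel '[[[0.09,0.045,0],[0,0,0]],[[0.18,0.09,0],[0,0,0]],[[0.282,0.14,0],[0,0,0]],[[0.282,0.14,0.07],[0,0,0]],[[0.282,0.14,0.14],[0,0,0]],[[0.282,0.14,0.18],[0,0,0]],[[0.282,0.14,0.18],[0,0,0]]]' 0 40
python3 -m handwheel '[[[0,0,0.02],[0,0,0]],[[0,0,0.03],[0,0,0]],[[0,0,0.04],[0,0,0]],[[0,0,0.05],[0,0,0]],[[0,0,0.06],[0,0,0]],[[0,0,0.063],[0,0,0]],[[0,0,0.063],[0,0,0]],[[0,0,0.063],[0,0,0]]]'
```

```text
time_s: 15.1
position: [0.5437, 0.0065, 0.156]
tool_rot: [[1.0, -0.0, -0.006], [-0.0, -1.0, 0.001], [-0.006, -0.001, -1.0]]
ft_force: [0.2, -0.5, 0.6]
grip_width: 0.0001
gripper_force: 0.0
time_s: 15.9
position: [0.5448, 0.0064, 0.1293]
tool_rot: [[1.0, 0.0, 0.004], [0.0, -1.0, -0.001], [0.004, 0.001, -1.0]]
ft_force: [0.1, -0.5, 7.9]
grip_width: -0.0
gripper_force: 4.2
```

```bash
python3 -m handwheel '[[[-0.006,0,0.004],[0,0,0]],[[-0.006,0,0.007],[0,0,0]],[[-0.006,0,0.007],[0,0,0]],[[-0.006,0,0.007],[0,0,0]]]'
```

```text
time_s: 16.3
position: [0.5433, 0.0064, 0.1279]
tool_rot: [[1.0, 0.0, 0.009], [0.0, -1.0, -0.001], [0.009, 0.001, -1.0]]
ft_force: [0.7, 1.1, 20.9]
grip_width: 0.0002
gripper_force: 10.6
```

```bash
python3 -m handwheel '[[[0,0,-0.06],[0,0,0]],[[0,0,-0.14],[0,0,0]],[[0,0,-0.2],[0,0,0]],[[0,-0.08,-0.2],[0,0,0]],[[0,-0.141,-0.2],[0,0,0]],[[0,-0.141,-0.2],[0,0,0]],[[0,-0.141,-0.2],[0,0,0]]]' 0.7 40
python3 - <<'E'
from h import *
im,dp=save('wrist','w7'); 
# plunger head height from depth (black, right part)
p=camera_params('wrist');u,v=map(int,proj('wrist',(.541,.007,.15)));print(u,v)
o,r=ray('wrist',u,v);print((o+r*dp[v,u]).round(4))
E
```

```text
time_s: 17.0
position: [0.5408, 0.0775, 0.2244]
tool_rot: [[1.0, 0.001, 0.0], [0.001, -1.0, -0.0], [0.0, 0.0, -1.0]]
ft_force: [0.2, 0.8, -0.5]
grip_width: 0.0599
gripper_force: 0.0
386 223
[0.5414 0.0073 0.1498]
```

```bash
python3 -m handwheel '[[[0.002,0,0.08],[0,0,0]],[[0.002,0,0.16],[0,0,0]],[[0.002,0,0.198],[0,0,0]],[[0.002,0,0.198],[0,0,0]],[[0.002,0,0.198],[0,0,0]]]' 0.7
python3 -m handwheel '[[[0,0,0],[0,0,0]],[[0,0,0],[0,0,0]],[[0,0,0],[0,0,0]],[[0,0,0],[0,0,0]],[[0,0,0],[0,0,0]],[[0,0,0],[0,0,0]]]' 0 40
```

```text
time_s: 17.55
position: [0.5424, 0.0764, 0.1261]
tool_rot: [[1.0, -0.001, 0.001], [-0.001, -1.0, -0.0], [0.001, 0.0, -1.0]]
ft_force: [0.0, -1.1, 0.4]
grip_width: 0.0597
gripper_force: 0.0
time_s: 18.15
position: [0.5423, 0.0768, 0.1263]
tool_rot: [[1.0, 0.0, 0.002], [0.0, -1.0, -0.001], [0.002, 0.001, -1.0]]
ft_force: [-0.6, -2.3, 6.2]
grip_width: 0.0149
gripper_force: 39.1
```

```bash
python3 -m handwheel '[[[0.0206,-0.0004,0],[0,0,0]],[[0.0412,-0.0042,0],[0,0,0]],[[0.0612,-0.0108,0],[0,0,0]],[[0.0798,-0.0204,0],[0,0,0]],[[0.0968,-0.0328,0],[0,0,0]],[[0.1118,-0.0474,0],[0,0,0]],[[0.1244,-0.0642,0],[0,0,0]],[[0.1344,-0.0826,0],[0,0,0]],[[0.1424,-0.104,0],[0,0,0]],[[0.1424,-0.104,0],[0,0,0]]]' 0 40
python3 -m handwheel '[[[0,0,0],[0,0,0]],[[0,0,0],[0,0,0]],[[0,0,0],[0,0,0]],[[0,0,-0.08],[0,0,0]],[[0,0,-0.16],[0,0,0]],[[0,0,-0.22],[0,0,0]]]' 0.7 40
```

```text
time_s: 19.15
position: [0.622, 0.1269, 0.1268]
tool_rot: [[1.0, -0.002, 0.022], [-0.002, -1.0, -0.002], [0.022, 0.002, -1.0]]
ft_force: [39.4, -6.6, -11.7]
grip_width: 0.0146
gripper_force: 43.9
time_s: 19.75
position: [0.6128, 0.1295, 0.238]
tool_rot: [[1.0, 0.001, 0.002], [0.001, -1.0, 0.0], [0.002, -0.0, -1.0]]
ft_force: [1.1, -0.6, 0.8]
grip_width: 0.0595
gripper_force: 0.0
```

```bash
python3 -m handwheel '[[[-0.07,0.12,0],[0,0,0]],[[-0.148,0.244,0],[0,0,0]],[[-0.148,0.244,0],[0,0,0]],[[-0.148,0.244,0],[0,0,0]]]' 0.8
python3 - <<'E'
from h import *
o=observe();im,_=save('wrist','w8'); print(o['position'])
t,_=save('top','t8'); print(feet(t))
cv2.imwrite('pics/c8.png',np.vstack([im[...,::-1],])[0:420])
E
```

```text
time_s: 20.15
position: [0.5368, 0.0043, 0.2358]
tool_rot: [[1.0, -0.004, -0.001], [-0.004, -1.0, -0.001], [-0.001, 0.001, -1.0]]
ft_force: [1.3, 0.1, 1.4]
grip_width: 0.0684
gripper_force: 0.0
[0.53680778 0.0042932  0.23583326]
[(np.int32(329), [355.5, 210.0], [0.5741, -0.2031]), (np.int32(343), [386.4, 224.9], [0.5379, -0.2797])]
```

View pics/c8.png

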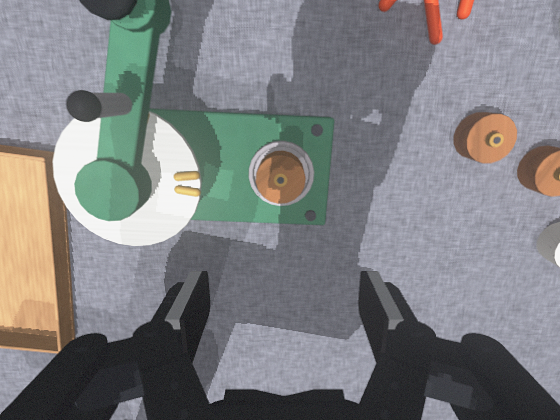

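Arm aside with its collar near (137,12). The foot in the nest has its insert near flush at (280,180).

```bash
python3 - <<'E'
from h import *
a=onplane('wrist',106,190,.106);b=onplane('wrist',138,12,.106);v=(b-a)[:2];print(a,b,np.hypot(*v),np.arctan2(v[0],-v[1])+.047)
print(onplane('wrist',280.5,180,.0505),observe()['position'])
E
python3 -m handwheel '[[[0.003,-0.004,0.1],[0,0,0]],[[0.003,-0.004,0.2],[0,0,0]],[[0.003,-0.004,0.3],[0,0,0]],[[0.003,-0.004,0.37],[0,0,0]],[[0.003,-0.004,0.404],[0,0,0]],[[0.003,-0.004,0.414],[0,0,0]],[[0.003,-0.004,0.414],[0,0,0]],[[0.003,-0.004,0.414],[0,0,0]]]' 0.8
```

```text
[0.5474075  0.15432465 0.106     ] [0.67665757 0.10932524 0.106     ] 0.13685951748671407 1.282763694134992
[0.54205894 0.01052709 0.0505    ] [0.53870025 0.00684418 0.23568972]
time_s: 21.05
position: [0.5414, 0.0095, 0.0293]
tool_rot: [[1.0, 0.001, 0.002], [0.001, -1.0, -0.0], [0.002, 0.0, -1.0]]
ft_force: [0.7, 0.0, 0.5]
grip_width: 0.0683
gripper_force: 0.0
```

```bash
python3 -m handwheel '[[[0,0,0],[0,0,0]],[[0,0,0],[0,0,0]],[[0,0,0],[0,0,0]],[[0,0,0],[0,0,0]],[[0,0,0],[0,0,0]],[[0,0,-0.04],[0,0,0]],[[0,0,-0.12],[0,0,0]],[[0,0,-0.2],[0,0,0]],[[0,0,-0.28],[0,0,0]],[[0,0,-0.28],[0,0,0]]]' 0 50
```

```text
time_s: 22.05
position: [0.5427, 0.0088, 0.1742]
tool_rot: [[1.0, 0.0, 0.011], [0.0, -1.0, -0.002], [0.011, 0.002, -1.0]]
ft_force: [-0.3, -0.3, -1.9]
grip_width: 0.0478
gripper_force: 52.2
```

```bash
python3 -m handwheel '[[[-0.01,-0.1,0],[0,0,0]],[[-0.02,-0.2,0],[0,0,0]],[[-0.03,-0.3,0],[0,0,0]],[[-0.04,-0.4,0],[0,0,0]],[[-0.05,-0.5,0],[0,0,0]],[[-0.058,-0.58,0],[0,0,0]],[[-0.06,-0.621,0],[0,0,0]],[[-0.06,-0.621,0],[0,0,0]]]' 0 50
python3 - <<'E'
from h import *
o=observe();save('wrist','w9');save('top','t9'); print(o['position'],o['grip_width'])
E
```

```text
time_s: 22.85
position: [0.5095, 0.3221, 0.1677]
tool_rot: [[1.0, 0.004, -0.001], [0.004, -1.0, 0.0], [-0.001, -0.0, -1.0]]
ft_force: [-0.3, -1.2, -1.2]
grip_width: 0.0483
gripper_force: 52.2
[0.50954529 0.32205404 0.16771601] 0.04825920692363471
```

View pics/w9.png

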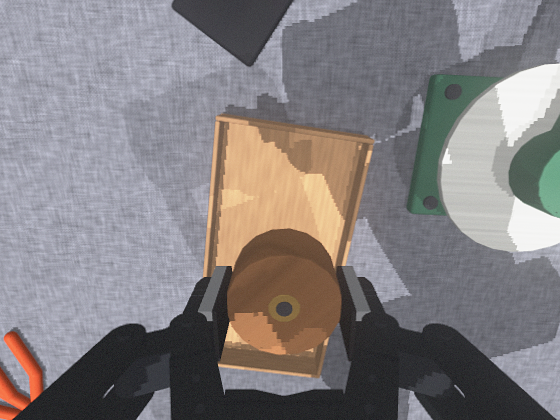

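Foot held over the tray with its insert flush, clear of the walls. Placing it.

```bash
python3 -m handwheel '[[[0,0,0.09],[0,0,0]],[[0,0,0.18],[0,0,0]],[[0,0,0.24],[0,0,0]],[[0,0,0.28],[0,0,0]],[[0,0,0.3],[0,0,0]],[[0,0,0.303],[0,0,0]],[[0,0,0.306],[0,0,0]],[[0,0,0.306],[0,0,0]]]' 0 50
python3 -m handwheel '[[[0,0,0],[0,0,0]],[[0,0,0],[0,0,0]],[[0,0,0],[0,0,0]],[[0,0,-0.06],[0,0,0]],[[0,0,-0.14],[0,0,0]],[[0,0,-0.24],[0,0,0]],[[0,0,-0.34],[0,0,0]],[[0,0,-0.44],[0,0,0]],[[0,0,-0.5],[0,0,0]]]' 0.75 50
python3 - <<'E'
from h import *
o=observe();im,dp=save('wrist','w10');print(o['position'])
t,_=save('top','t10');print(feet(t),feet(t,90,180,200,320))
for c in 'x': 
    u,v=map(int,proj('wrist',(.511,.322,.034)));o_,r=ray('wrist',u,v);print(u,v,o_+r*dp[v,u])
E
```

```text
time_s: 23.75
position: [0.5112, 0.3196, 0.0164]
tool_rot: [[1.0, -0.0, 0.002], [-0.0, -1.0, 0.001], [0.002, -0.001, -1.0]]
ft_force: [0.7, 0.0, -0.6]
grip_width: 0.0481
gripper_force: 52.2
time_s: 24.65
position: [0.5108, 0.3199, 0.27]
tool_rot: [[1.0, 0.0, 0.005], [0.0, -1.0, 0.002], [0.005, -0.002, -1.0]]
ft_force: [1.1, 0.1, -0.4]
grip_width: 0.0643
gripper_force: 0.0
[0.51080154 0.31985186 0.26999374]
[(np.int32(330), [355.5, 210.0], [0.5741, -0.2031]), (np.int32(343), [386.4, 224.9], [0.5379, -0.2797])] []
283 174 [0.51153315 0.32218967 0.03522372]
```

```bash
python3 -m handwheel '[[[0.0075,0.1,0],[0,0,0]],[[0.015,0.2,0],[0,0,0]],[[0.0225,0.3,0],[0,0,0]],[[0.03,0.4,0],[0,0,0]],[[0.0375,0.5,0],[0,0,0]],[[0.045,0.6,0],[0,0,0]],[[0.0525,0.7,0],[0,0,0]],[[0.06,0.8,0],[0,0,0]],[[0.06,0.8,0],[0,0,0]]]' 0.8
python3 -m handwheel '[[[0.035,0.09,0],[0,0,0]],[[0.069,0.18,0],[0,0,0]],[[0.069,0.246,0],[0,0,0]],[[0.069,0.246,0],[0,0,0]]]'
python3 - <<'E'
from h import *
o=observe();im,dp=save('wrist','w11');print(o['position'])
hsv=cv2.cvtColor(im,cv2.COLOR_RGB2HSV).astype(int); m=((hsv[...,0]>4)&(hsv[...,0]<20)&(hsv[...,1]>100)).astype(np.uint8)
k,l,s,c=cv2.connectedComponentsWithStats(m)
for i in range(1,k):
    if s[i,4]>300:
        u,v=c[i]; print(s[i,4],c[i].round(),onplane('wrist',u,v,.027).round(4))
t,_=save('top','t11'); 
f=lambda u,v,z:onplane('top',150+u/2.6-.3,120+v/2.6-.3,z)
cv2.imwrite('pics/c11.png',cv2.resize(t[120:300,80:330,::-1],None,fx=2.6,fy=2.6))
E
```

```text
time_s: 25.65
position: [0.5404, -0.0855, 0.2638]
tool_rot: [[1.0, -0.006, -0.002], [-0.006, -1.0, -0.0], [-0.002, 0.0, -1.0]]
ft_force: [0.0, 0.4, -0.3]
grip_width: 0.0682
gripper_force: 0.0
time_s: 26.05
position: [0.5749, -0.2064, 0.2634]
tool_rot: [[1.0, -0.003, -0.002], [-0.003, -1.0, 0.001], [-0.002, -0.001, -1.0]]
ft_force: [0.6, 0.8, 0.2]
grip_width: 0.0683
gripper_force: 0.0
[ 0.57490664 -0.20639577  0.26335574]
310 [150.  12.] [ 0.7333 -0.0729  0.027 ]
1464 [207.  35.] [ 0.7133 -0.1268  0.027 ]
598 [250.  31.] [ 0.7169 -0.1699  0.027 ]
1411 [283. 170.] [ 0.5766 -0.2023  0.027 ]
1280 [348. 200.] [ 0.5404 -0.279   0.027 ]
489 [537. 320.] [ 0.3748 -0.5359  0.027 ]
```

View pics/c11.png

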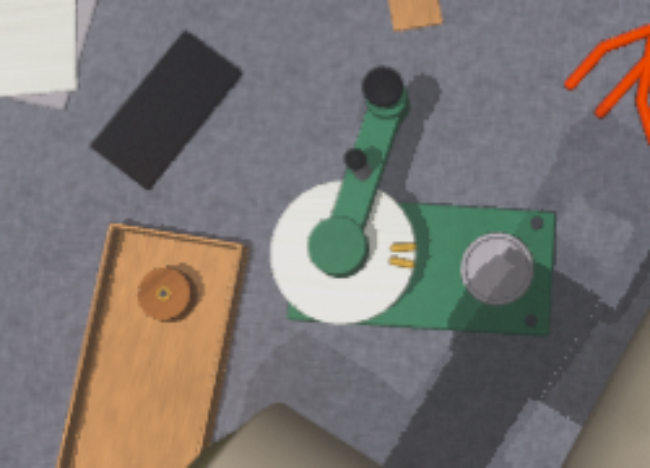

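First foot upright in the tray at crop (163,293); arm in park. Foot A measured (0.5755,-0.2025) in both views, so I'll grasp it.

```bash
python3 -m handwheel '[[[0,0,0.1],[0,0,0]],[[0,0,0.2],[0,0,0]],[[0,0,0.3],[0,0,0]],[[0,0,0.4],[0,0,0]],[[0,0,0.46],[0,0,0]],[[0,0,0.5],[0,0,0]],[[0,0,0.515],[0,0,0]],[[0,0,0.515],[0,0,0]]]' 0.8
python3 -m handwheel '[[[0,0,0],[0,0,0]],[[0,0,0],[0,0,0]],[[0,0,0],[0,0,0]],[[0,0,0],[0,0,0]],[[0,0,0],[0,0,0]],[[0,0,-0.04],[0,0,0]],[[0,0,-0.12],[0,0,0]],[[0,0,-0.18],[0,0,0]],[[0,0,-0.18],[0,0,0]]]' 0 50
python3 - <<'E'
from h import *
o=observe();im,dp=save('wrist','w12');print(o['position'],o['grip_width'])
hsv=cv2.cvtColor(im,cv2.COLOR_RGB2HSV).astype(int); m=((hsv[...,0]>18)&(hsv[...,0]<32)&(hsv[...,1]>80)&(hsv[...,2]>70)).astype(np.uint8); m[:, :240]=0;m[:,330:]=0;m[:270]=0
v,u=np.where(m); print(len(u),u.mean(),v.mean())
E
```

```text
time_s: 26.95
position: [0.575, -0.202, 0.0076]
tool_rot: [[1.0, 0.001, -0.001], [0.001, -1.0, 0.001], [-0.001, -0.001, -1.0]]
ft_force: [-0.4, -0.4, 0.6]
grip_width: 0.0685
gripper_force: 0.0
time_s: 27.85
position: [0.5769, -0.2043, 0.1029]
tool_rot: [[1.0, 0.0, 0.008], [0.0, -1.0, -0.005], [0.008, 0.005, -1.0]]
ft_force: [0.1, -0.4, -0.6]
grip_width: 0.0483
gripper_force: 51.9
[ 0.57691926 -0.20427967  0.10293686] 0.04829437205963992
242 283.02479338842977 309.25619834710744
```

```bash
python3 -m handwheel '[[[-0.018,-0.1,0],[0,0,0]],[[-0.036,-0.2,0],[0,0,0]],[[-0.054,-0.3,0],[0,0,0]],[[-0.072,-0.38,0],[0,0,0]],[[-0.072,-0.421,0],[0,0,0]],[[-0.072,-0.421,0],[0,0,0]],[[-0.072,-0.421,0],[0,0,0]]]' 0 50
python3 - <<'E'
from h import *
o=observe();im,dp=save('wrist','w13');print(o['position'],o['grip_width'])
for z in(.036,.038): print(onplane('wrist',284,310,o['position'][2]-.0075+z)-o['position'])
E
```

```text
time_s: 28.6
position: [0.5389, 0.0071, 0.0973]
tool_rot: [[1.0, 0.001, -0.001], [0.001, -1.0, -0.0], [-0.001, 0.0, -1.0]]
ft_force: [-0.1, 0.3, -0.5]
grip_width: 0.0478
gripper_force: 51.9
[0.5388858  0.00706521 0.0972773 ] 0.047844894123192636
[ 0.00364267 -0.00027447  0.0285    ]
[ 0.00506179 -0.00027293  0.0305    ]
```

View pics/w13.png

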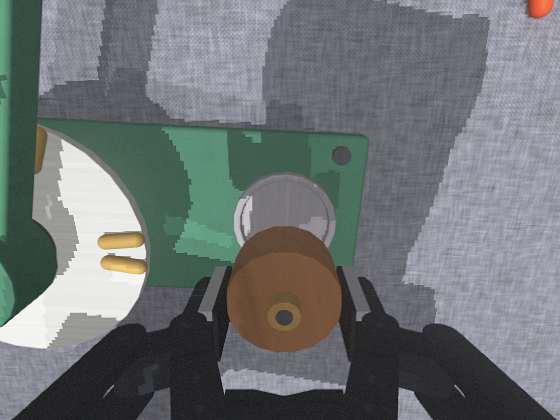

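Insert at (284,317), nest rim centred on column 285: same picture as for the first foot. Lowering.

```bash
python3 -m handwheel '[[[0.002,0,0.05],[0,0,0]],[[0.002,0,0.09],[0,0,0]],[[0.002,0,0.115],[0,0,0]],[[0.002,0,0.13],[0,0,0]],[[0.002,0,0.138],[0,0,0]],[[0.002,0,0.138],[0,0,0]]]' 0 50
python3 -m handwheel '[[[0,0,0],[0,0,0]],[[0,0,0],[0,0,0]],[[0,0,0],[0,0,0]],[[0,0,-0.06],[0,0,0]],[[0,0,-0.16],[0,0,0]],[[0,0,-0.26],[0,0,0]],[[0,0,-0.36],[0,0,0]],[[0,0,-0.44],[0,0,0]],[[-0.1,0,-0.44],[0,0,0]],[[-0.16,0,-0.44],[0,0,0]]]' 0.8 50
python3 - <<'E'
from h import *
o=observe();print(o['position'])
im,dp=save('wrist','w14',(180,40,400,180),3)
E
```

```text
time_s: 29.25
position: [0.54, 0.0062, 0.0297]
tool_rot: [[1.0, -0.001, 0.0], [-0.001, -1.0, -0.001], [0.0, 0.001, -1.0]]
ft_force: [-3.3, -2.0, 7.6]
grip_width: 0.0482
gripper_force: 52.7
time_s: 30.25
position: [0.4587, 0.0072, 0.2499]
tool_rot: [[1.0, 0.0, 0.002], [0.0, -1.0, -0.001], [0.002, 0.001, -1.0]]
ft_force: [0.4, 0.0, -1.2]
grip_width: 0.0685
gripper_force: 0.0
[0.45870255 0.00719719 0.24990836]
```

View pics/w14.png

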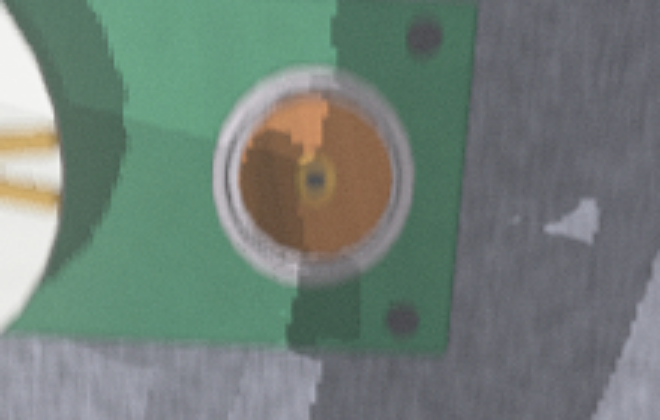

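The second foot is centred in the nest (crop centre (316,178)). I count 16 pictures viewed, which is over the 14 allowed, so I'll view no more and check the rest numerically.

```bash
python3 -m handwheel '[[[0.1,-0.077,0],[0,0,0]],[[0.2,-0.155,0],[0,0,0]],[[0.308,-0.242,0],[0,0,0]],[[0.308,-0.242,0],[0,0,0]],[[0.308,-0.242,0.08],[0,0,0]],[[0.308,-0.242,0.16],[0,0,0]],[[0.308,-0.242,0.22],[0,0,0]],[[0.308,-0.242,0.246],[0,0,0]],[[0.308,-0.242,0.246],[0,0,0]]]' 0.7
python3 -m handwheel '[[[0,0,0],[0,0,0]],[[0,0,0],[0,0,0]],[[0,0,0],[0,0,0]],[[0,0,0],[0,0,0]],[[0,0,0],[0,0,0]],[[0,0,0],[0,0,0]]]' 0 30
python3 -m handwheel '[[[-0.0072,0.0202,0],[0,0,0]],[[-0.0172,0.0386,0],[0,0,0]],[[-0.0298,0.0554,0],[0,0,0]],[[-0.0448,0.07,0],[0,0,0]],[[-0.0618,0.0824,0],[0,0,0]],[[-0.0804,0.092,0],[0,0,0]],[[-0.1004,0.0986,0],[0,0,0]],[[-0.121,0.1024,0],[0,0,0]],[[-0.1416,0.1028,0],[0,0,0]],[[-0.1416,0.1028,0],[0,0,0]]]' 0 30
```

```text
time_s: 31.2
position: [0.6136, 0.1281, 0.1245]
tool_rot: [[1.0, 0.0, -0.003], [0.0, -1.0, -0.0], [-0.003, 0.0, -1.0]]
ft_force: [0.2, -0.3, 0.7]
grip_width: 0.0597
gripper_force: 0.0
time_s: 31.8
position: [0.6149, 0.1279, 0.1274]
tool_rot: [[1.0, 0.0, 0.003], [0.0, -1.0, -0.0], [0.003, 0.0, -1.0]]
ft_force: [0.1, -1.7, 6.7]
grip_width: 0.0151
gripper_force: 29.6
time_s: 32.8
position: [0.5425, 0.0768, 0.1272]
tool_rot: [[1.0, -0.0, 0.0], [-0.0, -1.0, -0.0], [0.0, 0.0, -1.0]]
ft_force: [-6.9, -0.9, 9.2]
grip_width: 0.015
gripper_force: 31.3
```

```bash
cat >> h.py <<'E'
def headpos():
    im,dp=get_image('wrist'); p=camera_params('wrist'); K=np.array(p['K']);R=np.array(p['R']);t=np.array(p['t'])
    v,u=np.where(dp>0); pts=np.stack([u,v],1).astype(np.float64)[:,None]
    n=cv2.undistortPoints(pts,K,np.array([p['k1'],0,0,0]))[:,0]; z=dp[v,u]
    X=(np.c_[n*z[:,None],z]-t)@R
    m=(X[:,2]>.125)&(X[:,2]<.157)&(im[v,u].max(1)<60)&(np.abs(X[:,0]-.57)<.13)&(np.abs(X[:,1]-.05)<.09)
    k,l=np.zeros(dp.shape,np.uint8),0; k[v[m],u[m]]=1
    c,l,s,_=cv2.connectedComponentsWithStats(k); L=l[v,u]
    for i in range(1,c):
        if s[i,4]>200:
            Y=X[L==i]; zt=np.percentile(Y[:,2],90); Y=Y[Y[:,2]>zt-.004]; print(s[i,4],((Y.min(0)+Y.max(0))/2).round(4),Y.std(0).round(4),np.ptp(Y,0).round(3),zt)
E
python3 -m handwheel '[[[0,0,0],[0,0,0]],[[0,0,0],[0,0,0]],[[0,0,0],[0,0,0]],[[0,0,-0.1],[0,0,0]],[[0,0,-0.2],[0,0,0]],[[-0.06,0,-0.24],[0,0,0]],[[-0.1,0,-0.24],[0,0,0]],[[-0.1,0,-0.24],[0,0,0]],[[-0.1,0,-0.24],[0,0,0]]]' 0.7 40
python3 - <<'E'
from h import *
print(observe()['position']); headpos()
E
```

```text
time_s: 33.7
position: [0.4935, 0.0767, 0.2458]
tool_rot: [[1.0, 0.0, 0.0], [0.0, -1.0, -0.0], [0.0, 0.0, -1.0]]
ft_force: [0.0, -0.0, -0.3]
grip_width: 0.0597
gripper_force: 0.0
[0.49349683 0.07670808 0.24576482]
1989 [0.5416 0.0077 0.1497] [0.0086 0.0086 0.0009] [0.034 0.035 0.006] 0.15083988529696246
```

```bash
python3 -m handwheel '[[[0.05,0.08,0],[0,0,0]],[[0.092,0.14,0],[0,0,0]],[[0.092,0.14,0.06],[0,0,0]],[[0.092,0.14,0.12],[0,0,0]],[[0.092,0.14,0.168],[0,0,0]],[[0.092,0.14,0.172],[0,0,0]],[[0.092,0.14,0.172],[0,0,0]],[[0.092,0.14,0.172],[0,0,0]]]' 0 40
python3 -m handwheel '[[[0,0,0.02],[0,0,0]],[[0,0,0.03],[0,0,0]],[[0,0,0.04],[0,0,0]],[[0,0,0.05],[0,0,0]],[[0,0,0.06],[0,0,0]],[[0,0,0.066],[0,0,0]],[[0,0,0.07],[0,0,0]],[[0,0,0.072],[0,0,0]],[[0,0,0.072],[0,0,0]],[[0,0,0.072],[0,0,0]]]'
```

```text
time_s: 34.55
position: [0.5402, 0.0066, 0.161]
tool_rot: [[1.0, 0.0, 0.002], [0.0, -1.0, -0.0], [0.002, 0.0, -1.0]]
ft_force: [-0.2, -1.2, 0.7]
grip_width: 0.0002
gripper_force: 0.0
time_s: 35.55
position: [0.5416, 0.0065, 0.1278]
tool_rot: [[1.0, 0.0, 0.009], [0.0, -1.0, -0.001], [0.009, 0.001, -1.0]]
ft_force: [-2.6, 2.0, 29.8]
grip_width: 0.0
gripper_force: 14.9
```

```bash
python3 -m handwheel '[[[0,0,-0.06],[0,0,0]],[[0,0,-0.14],[0,0,0]],[[0,0,-0.2],[0,0,0]],[[0,-0.08,-0.2],[0,0,0]],[[0.003,-0.141,-0.2],[0,0,0]],[[0.003,-0.141,-0.2],[0,0,0]],[[0.003,-0.141,-0.12],[0,0,0]],[[0.003,-0.141,-0.04],[0,0,0]],[[0.003,-0.141,0],[0,0,0]],[[0.003,-0.141,0],[0,0,0]]]' 0.7 40
python3 -m handwheel '[[[0,0,0],[0,0,0]],[[0,0,0],[0,0,0]],[[0,0,0],[0,0,0]],[[0,0,0],[0,0,0]],[[0,0,0],[0,0,0]],[[0,0,0],[0,0,0]]]' 0 20
python3 -m handwheel '[[[0.0206,-0.0004,0],[0,0,0]],[[0.0412,-0.0042,0],[0,0,0]],[[0.0612,-0.0108,0],[0,0,0]],[[0.0798,-0.0204,0],[0,0,0]],[[0.0968,-0.0328,0],[0,0,0]],[[0.1118,-0.0474,0],[0,0,0]],[[0.1244,-0.0642,0],[0,0,0]],[[0.1344,-0.0826,0],[0,0,0]],[[0.1416,-0.1038,0],[0,0,0]],[[0.1416,-0.1038,0],[0,0,0]]]' 0 20
```

```text
time_s: 36.55
position: [0.5392, 0.0768, 0.121]
tool_rot: [[1.0, -0.0, -0.006], [-0.0, -1.0, 0.0], [-0.006, -0.0, -1.0]]
ft_force: [-0.5, 0.3, 0.2]
grip_width: 0.0599
gripper_force: 0.0
time_s: 37.15
position: [0.5414, 0.0768, 0.1251]
tool_rot: [[1.0, 0.0, 0.003], [0.0, -1.0, -0.001], [0.003, 0.001, -1.0]]
ft_force: [-1.6, -2.5, 6.1]
grip_width: 0.015
gripper_force: 20.4
time_s: 38.15
position: [0.6177, 0.1278, 0.1255]
tool_rot: [[1.0, -0.001, 0.016], [-0.001, -1.0, -0.002], [0.016, 0.002, -1.0]]
ft_force: [25.4, -6.6, -6.2]
grip_width: 0.0154
gripper_force: 20.1
```

```bash
python3 -m handwheel '[[[0,0,0],[0,0,0]],[[0,0,0],[0,0,0]],[[0,0,0],[0,0,0]],[[0,0,-0.08],[0,0,0]],[[0,0,-0.16],[0,0,0]],[[-0.05,0.06,-0.22],[0,0,0]],[[-0.1,0.16,-0.22],[0,0,0]],[[-0.143,0.242,-0.22],[0,0,0]],[[-0.143,0.242,-0.22],[0,0,0]],[[-0.143,0.242,-0.22],[0,0,0]]]' 0.8 40
python3 - <<'E'
from h import *
print(observe()['position']); headpos()
t,_=save('top','t15'); print(feet(t),feet(t,90,180,200,320))
print(onplane('wrist',280.5,180,.05))
im,dp=save('wrist','w15')
u,v=map(int,proj('wrist',(.5405,.0075,.05)));o,r=ray('wrist',u,v);print(u,v,(o+r*dp[v,u]).round(4))
E
```

```text
time_s: 39.15
position: [0.5397, 0.0076, 0.2343]
tool_rot: [[1.0, -0.002, 0.0], [-0.002, -1.0, 0.0], [0.0, -0.0, -1.0]]
ft_force: [0.9, -0.5, 0.5]
grip_width: 0.0687
gripper_force: 0.0
[0.53967565 0.00758461 0.23425081]
[(np.int32(344), [386.2, 224.9], [0.5377, -0.2793])] []
[0.54398032 0.01257599 0.05      ]
285 183 [0.5412 0.0084 0.0506]
```

```bash
python3 -m handwheel '[[[0.002,0,0.1],[0,0,0]],[[0.002,0,0.2],[0,0,0]],[[0.002,0,0.3],[0,0,0]],[[0.002,0,0.37],[0,0,0]],[[0.002,0,0.4],[0,0,0]],[[0.002,0,0.41],[0,0,0]],[[0.002,0,0.41],[0,0,0]],[[0.002,0,0.41],[0,0,0]]]' 0.8
python3 -m handwheel '[[[0,0,0],[0,0,0]],[[0,0,0],[0,0,0]],[[0,0,0],[0,0,0]],[[0,0,0],[0,0,0]],[[0,0,0],[0,0,0]],[[0,0,-0.04],[0,0,0]],[[0,0,-0.12],[0,0,0]],[[0,0,-0.2],[0,0,0]],[[0,0,-0.28],[0,0,0]],[[0,0,-0.28],[0,0,0]]]' 0 50
python3 -m handwheel '[[[-0.03,-0.1,0],[0,0,0]],[[-0.06,-0.2,0],[0,0,0]],[[-0.09,-0.3,0],[0,0,0]],[[-0.12,-0.4,0],[0,0,0]],[[-0.15,-0.5,0],[0,0,0]],[[-0.18,-0.58,0],[0,0,0]],[[-0.196,-0.64,0],[0,0,0]],[[-0.196,-0.64,0],[0,0,0]],[[-0.196,-0.64,0],[0,0,0]]]' 0 50
```

```text
time_s: 40.1
position: [0.5419, 0.0085, 0.0297]
tool_rot: [[1.0, 0.001, 0.002], [0.001, -1.0, -0.0], [0.002, 0.0, -1.0]]
ft_force: [-0.2, -0.6, -0.5]
grip_width: 0.0685
gripper_force: 0.0
time_s: 41.1
position: [0.5432, 0.0078, 0.1746]
tool_rot: [[1.0, 0.0, 0.011], [0.0, -1.0, -0.002], [0.011, 0.002, -1.0]]
ft_force: [-0.5, 0.7, -0.8]
grip_width: 0.0484
gripper_force: 52.0
time_s: 42.0
position: [0.4426, 0.3284, 0.1684]
tool_rot: [[1.0, 0.002, -0.0], [0.002, -1.0, -0.0], [-0.0, 0.0, -1.0]]
ft_force: [0.5, -0.6, -0.8]
grip_width: 0.048
gripper_force: 52.1
```

```bash
python3 -c "
from h import *
im,dp=get_image('wrist');u,v=map(int,proj('wrist',(.513,.322,.034)));o,r=ray('wrist',u,v);print(u,v,(o+r*dp[v,u]).round(4),im[v,u])"
python3 -m handwheel '[[[0,0,0.09],[0,0,0]],[[0,0,0.18],[0,0,0]],[[0,0,0.24],[0,0,0]],[[0,0,0.28],[0,0,0]],[[0,0,0.3],[0,0,0]],[[0,0,0.306],[0,0,0]],[[0,0,0.31],[0,0,0]],[[0,0,0.31],[0,0,0]]]' 0 50
python3 -m handwheel '[[[0,0,0],[0,0,0]],[[0,0,0],[0,0,0]],[[0,0,0],[0,0,0]],[[0,0,-0.06],[0,0,0]],[[0,0,-0.14],[0,0,0]],[[0,0,-0.24],[0,0,0]],[[0,0,-0.34],[0,0,0]],[[0,0,-0.44],[0,0,0]],[[0,0,-0.5],[0,0,0]]]' 0.75 50
python3 - <<'E'
from h import *
o=observe();im,dp=save('wrist','w16');print(o['position'])
for X in((.444,.329,.034),(.513,.322,.034)):
    u,v=map(int,proj('wrist',X));o_,r=ray('wrist',u,v);print(u,v,o_+r*dp[v,u])
E
```

```text
291 112 [0.5134 0.3223 0.034 ] [163 130  80]
time_s: 42.85
position: [0.4436, 0.3281, 0.0146]
tool_rot: [[1.0, -0.0, 0.001], [-0.0, -1.0, 0.001], [0.001, -0.001, -1.0]]
ft_force: [1.3, 0.1, -0.5]
grip_width: 0.048
gripper_force: 52.1
time_s: 43.75
position: [0.4433, 0.3283, 0.2683]
tool_rot: [[1.0, 0.0, 0.005], [0.0, -1.0, 0.002], [0.005, -0.002, -1.0]]
ft_force: [1.0, 0.6, -0.0]
grip_width: 0.0639
gripper_force: 0.0
[0.44327485 0.32834976 0.26827235]
284 174 [0.44502105 0.33008253 0.03798651]
291 111 [0.51331806 0.32265807 0.038718  ]
```

```bash
python3 -m handwheel '[[[0.0096,0.1,0],[0,0,0]],[[0.0192,0.2,0],[0,0,0]],[[0.0288,0.3,0],[0,0,0]],[[0.0384,0.4,0],[0,0,0]],[[0.048,0.5,0],[0,0,0]],[[0.07,0.6,0],[0,0,0]],[[0.096,0.7,0],[0,0,0]],[[0.096,0.7,0],[0,0,0]]]' 0.85
python3 -m handwheel '[[[0.025,0.1,0],[0,0,0]],[[0.05,0.2,0],[0,0,0]],[[0.075,0.3,0],[0,0,0]],[[0.095,0.4,0],[0,0,0]],[[0.095,0.517,0],[0,0,0]],[[0.095,0.517,0],[0,0,0]],[[0.095,0.517,0],[0,0,0]],[[0.095,0.517,0],[0,0,0]]]'
python3 - <<'E'
from h import *
o=observe();im,dp=save('wrist','w17');print(o['position'])
hsv=cv2.cvtColor(im,cv2.COLOR_RGB2HSV).astype(int); m=((hsv[...,0]>4)&(hsv[...,0]<20)&(hsv[...,1]>100)).astype(np.uint8)
k,l,s,c=cv2.connectedComponentsWithStats(m)
for i in range(1,k):
    if s[i,4]>300:
        u,v=c[i]; print(s[i],c[i].round(),onplane('wrist',u,v,.027).round(4))
t,_=save('top','t17')
print(feet(t),feet(t,90,180,200,320))
# tray view check by depth, arm angle by black blob
for n,X in dict(f1=(.511,.320,.034),f2=(.444,.329,.034)).items():
    u,v=map(int,proj('top',X)); d=np.load('pics/t17.npz')['dp']; o,r=ray('top',u,v); print(n,u,v,o+r*d[v,u])
mm=(cv2.cvtColor(t,cv2.COLOR_RGB2HSV)[...,2]<45).astype(np.uint8); mm[:, :190]=0; mm[:,300:]=0; mm[240:]=0; mm[:130]=0
k,l,s,c=cv2.connectedComponentsWithStats(mm)
for i in range(1,k):
    if s[i,4]>20:
        h=onplane('top',*c[i],.15)[:2]-[.5452,.1466]; print(s[i,4],c[i],np.hypot(*h),np.arctan2(h[0],-h[1])+.047)
E
```

```text
time_s: 44.6
position: [0.4919, -0.0265, 0.2633]
tool_rot: [[1.0, -0.005, -0.0], [-0.005, -1.0, -0.001], [-0.0, 0.001, -1.0]]
ft_force: [0.4, 0.6, -0.0]
grip_width: 0.0725
gripper_force: 0.0
time_s: 45.4
position: [0.5387, -0.2789, 0.2638]
tool_rot: [[1.0, 0.001, -0.0], [0.001, -1.0, 0.001], [-0.0, -0.001, -1.0]]
ft_force: [-0.2, 0.4, -0.3]
grip_width: 0.0728
gripper_force: 0.0
[ 0.53869638 -0.27894511  0.26380371]
[135   0  28  50 469] [149.  23.] [ 0.688  -0.1448  0.027 ]
[489  68  71  20 563] [527.  77.] [ 0.6388 -0.5284  0.027 ]
[ 489  104   71   69 1023] [526. 126.] [ 0.5888 -0.5394  0.027 ]
[ 266  150   42   42 1376] [287. 170.] [ 0.5407 -0.2812  0.027 ]
[ 454  252  106   77 1693] [513. 300.] [ 0.3714 -0.5733  0.027 ]
[] []
f1 142 231 [0.51148789 0.32092279 0.03405165]
f2 136 258 [0.44561881 0.32964125 0.03837975]
```

```bash
python3 - <<'E'
from h import *
for cam,f in(('top','t17'),('wrist','w16')):
    d=np.load(f'pics/{f}.npz'); dp=d['dp'].astype(float)
    if cam=='wrist': continue
    for n,X in dict(f1=(.511,.320,.034),f2=(.444,.329,.034)).items():
        u0,v0=map(int,proj(cam,X)); Z=[]
        for v in range(v0-8,v0+9,2):
            row=[]
            for u in range(u0-8,u0+9,2):
                o,r=ray(cam,u,v); row.append(int(1e4*(o+r*dp[v,u])[2]))
            print(row)
        print(n)
E
```

```text
[16, 48, 30, 347, 315, 345, 311, 27, 4]
[-3, -13, 298, 328, 326, 346, 349, 297, 305]
[11, 335, 337, 325, 319, 365, 338, 320, 321]
[327, 309, 317, 311, 312, 354, 305, 326, 329]
[350, 304, 329, 351, 340, 328, 317, 370, 336]
[318, 338, 373, 312, 331, 345, 277, 321, 318]
[344, 359, 318, 366, 315, 330, 329, 312, 316]
[337, 326, 320, 332, 364, 323, 352, 298, 314]
[76, 349, 328, 302, 315, 336, 322, 348, 327]
f1
[19, 11, 2, -2, 33, 3, -7, 50, 26]
[14, 5, 312, 307, 335, 327, 332, 316, 265]
[48, 376, 323, 313, 321, 298, 338, 323, 349]
[0, 306, 332, 351, 326, 323, 305, 310, 329]
[344, 338, 343, 339, 383, 350, 369, 349, 308]
[322, 337, 352, 321, 360, 336, 309, 344, 313]
[312, 295, 330, 346, 322, 353, 339, 352, 326]
[306, 316, 312, 332, 319, 336, 285, 339, 333]
[332, 333, 309, 311, 302, 276, 315, 319, 323]
f2
```

```bash
python3 -m handwheel '[[[0,0,0.1],[0,0,0]],[[0,0,0.2],[0,0,0]],[[0,0,0.3],[0,0,0]],[[0,0,0.4],[0,0,0]],[[0,0,0.46],[0,0,0]],[[0,0,0.5],[0,0,0]],[[0,0,0.514],[0,0,0]],[[0,0,0.514],[0,0,0]]]' 0.8
python3 -m handwheel '[[[0,0,0],[0,0,0]],[[0,0,0],[0,0,0]],[[0,0,0],[0,0,0]],[[0,0,0],[0,0,0]],[[0,0,0],[0,0,0]],[[0,0,-0.04],[0,0,0]],[[0,0,-0.12],[0,0,0]],[[0,0,-0.18],[0,0,0]],[[0,0,-0.18],[0,0,0]]]' 0 50
python3 -m handwheel '[[[0,-0.1,0],[0,0,0]],[[0,-0.2,0],[0,0,0]],[[0,-0.3,0],[0,0,0]],[[0,-0.4,0],[0,0,0]],[[0,-0.5,0],[0,0,0]],[[0,-0.574,0],[0,0,0]],[[0,-0.574,0],[0,0,0]],[[0,-0.574,0],[0,0,0]]]' 0 50
python3 - <<'E'
from h import *
o=observe();im,dp=save('wrist','w18');print(o['position'],o['grip_width'])
g=cv2.cvtColor(im,cv2.COLOR_RGB2GRAY).astype(int)
hsv=cv2.cvtColor(im,cv2.COLOR_RGB2HSV).astype(int); m=((g<75)).astype(np.uint8); m[:, :265]=0;m[:,303:]=0;m[:295]=0;m[335:]=0
v,u=np.where(m); print('insert hole',len(u),u.mean(),v.mean())
a=np.load('pics/w13.npz')['im']; print('diff vs w13 around foot', np.abs(a[220:350,220:350].astype(int)-im[220:350,220:350]).mean())
g=cv2.cvtColor(a,cv2.COLOR_RGB2GRAY).astype(int);v,u=np.where((g[295:335,265:303]<75));print('w13',len(u),u.mean()+265,v.mean()+295)
E
```

```text
time_s: 46.3
position: [0.5388, -0.2793, 0.0069]
tool_rot: [[1.0, 0.001, -0.0], [0.001, -1.0, 0.0], [-0.0, -0.0, -1.0]]
ft_force: [0.4, 0.5, 0.3]
grip_width: 0.0683
gripper_force: 0.0
time_s: 47.2
position: [0.5404, -0.2816, 0.1023]
tool_rot: [[1.0, 0.0, 0.008], [0.0, -1.0, -0.006], [0.008, 0.006, -1.0]]
ft_force: [0.3, 0.6, -1.5]
grip_width: 0.0484
gripper_force: 51.9
time_s: 48.0
position: [0.5385, 0.0072, 0.0969]
tool_rot: [[1.0, 0.002, 0.0], [0.002, -1.0, -0.0], [0.0, 0.0, -1.0]]
ft_force: [1.2, -0.0, -2.0]
grip_width: 0.048
gripper_force: 52.0
[0.53851618 0.00717089 0.09694185] 0.047981475064312974
insert hole 207 283.8840579710145 316.9323671497585
diff vs w13 around foot 3.9103353057199213
w13 205 283.85853658536587 317.10731707317075
```

Identical picture to the previous foot; lowering into the nest.

```bash
python3 -m handwheel '[[[0.002,0,0.05],[0,0,0]],[[0.002,0,0.09],[0,0,0]],[[0.002,0,0.115],[0,0,0]],[[0.002,0,0.13],[0,0,0]],[[0.002,0,0.138],[0,0,0]],[[0.002,0,0.138],[0,0,0]]]' 0 50
python3 -m handwheel '[[[0,0,0],[0,0,0]],[[0,0,0],[0,0,0]],[[0,0,0],[0,0,0]],[[0,0,-0.06],[0,0,0]],[[0,0,-0.16],[0,0,0]],[[0,0,-0.26],[0,0,0]],[[0,0,-0.36],[0,0,0]],[[0,0,-0.44],[0,0,0]],[[-0.1,0,-0.44],[0,0,0]],[[-0.16,0,-0.44],[0,0,0]]]' 0.8 50
python3 - <<'E'
from h import *
o=observe();print(o['position'])
im,dp=save('wrist','w19'); a=np.load('pics/w14.npz')['im']
for I in(a,im):
    h=cv2.cvtColor(I,cv2.COLOR_RGB2HSV).astype(int); m=(h[...,0]>4)&(h[...,0]<20)&(h[...,1]>100); v,u=np.where(m[60:140,240:330]); print(len(u),u.mean()+240,v.mean()+60, np.percentile(u,[1,99])+240,np.percentile(v,[1,99])+60)
E
```

```text
time_s: 48.65
position: [0.5396, 0.0056, 0.0289]
tool_rot: [[1.0, -0.001, 0.0], [-0.001, -1.0, -0.001], [0.0, 0.001, -1.0]]
ft_force: [-5.3, -1.4, 6.5]
grip_width: 0.0482
gripper_force: 52.7
time_s: 49.65
position: [0.4582, 0.0067, 0.2489]
tool_rot: [[1.0, 0.0, 0.002], [0.0, -1.0, -0.001], [0.002, 0.001, -1.0]]
ft_force: [0.2, -0.1, -0.4]
grip_width: 0.0681
gripper_force: 0.0
[0.45818639 0.00671884 0.24892605]
1689 286.15334517465953 97.89342806394316 [262. 308.] [ 75. 122.]
1725 286.03014492753624 97.26840579710145 [262. 308.] [ 74. 121.]
```

Seated the same as before. Next, swing the arm over.

```bash
python3 -m handwheel '[[[0.1,-0.077,0],[0,0,0]],[[0.2,-0.155,0],[0,0,0]],[[0.308,-0.242,0],[0,0,0]],[[0.308,-0.242,0],[0,0,0]],[[0.308,-0.242,0.08],[0,0,0]],[[0.308,-0.242,0.16],[0,0,0]],[[0.308,-0.242,0.22],[0,0,0]],[[0.308,-0.242,0.245],[0,0,0]],[[0.308,-0.242,0.245],[0,0,0]]]' 0.7
python3 -m handwheel '[[[0,0,0],[0,0,0]],[[0,0,0],[0,0,0]],[[0,0,0],[0,0,0]],[[0,0,0],[0,0,0]],[[0,0,0],[0,0,0]],[[0,0,0],[0,0,0]]]' 0 30
python3 -m handwheel '[[[-0.0072,0.0202,0],[0,0,0]],[[-0.0172,0.0386,0],[0,0,0]],[[-0.0298,0.0554,0],[0,0,0]],[[-0.0448,0.07,0],[0,0,0]],[[-0.0618,0.0824,0],[0,0,0]],[[-0.0804,0.092,0],[0,0,0]],[[-0.1004,0.0986,0],[0,0,0]],[[-0.121,0.1024,0],[0,0,0]],[[-0.1416,0.1028,0],[0,0,0]],[[-0.1416,0.1028,0],[0,0,0]]]' 0 30
python3 -m handwheel '[[[0,0,0],[0,0,0]],[[0,0,0],[0,0,0]],[[0,0,0],[0,0,0]],[[0,0,-0.1],[0,0,0]],[[0,0,-0.2],[0,0,0]],[[-0.06,0,-0.24],[0,0,0]],[[-0.1,0,-0.24],[0,0,0]],[[-0.1,0,-0.24],[0,0,0]],[[-0.1,0,-0.24],[0,0,0]]]' 0.7 40
python3 - <<'E'
from h import *
print(observe()['position']); headpos()
E
```

```text
time_s: 50.6
position: [0.6132, 0.1276, 0.1241]
tool_rot: [[1.0, 0.0, -0.003], [0.0, -1.0, -0.0], [-0.003, 0.0, -1.0]]
ft_force: [-0.3, -0.9, 0.2]
grip_width: 0.06
gripper_force: 0.0
time_s: 51.2
position: [0.6141, 0.1277, 0.1268]
tool_rot: [[1.0, 0.0, 0.003], [0.0, -1.0, 0.0], [0.003, -0.0, -1.0]]
ft_force: [-1.1, 0.8, 6.3]
grip_width: 0.0148
gripper_force: 29.3
time_s: 52.2
position: [0.5428, 0.0768, 0.1266]
tool_rot: [[1.0, -0.0, 0.003], [-0.0, -1.0, 0.001], [0.003, -0.001, -1.0]]
ft_force: [0.4, 3.2, 5.0]
grip_width: 0.0148
gripper_force: 30.9
time_s: 53.1
position: [0.493, 0.0761, 0.2452]
tool_rot: [[1.0, 0.0, -0.0], [0.0, -1.0, -0.0], [-0.0, 0.0, -1.0]]
ft_force: [-0.7, -0.1, 0.2]
grip_width: 0.0598
gripper_force: 0.0
[0.49298887 0.07611839 0.2452211 ]
2013 [0.5415 0.0079 0.1497] [0.0086 0.0087 0.0009] [0.035 0.035 0.006] 0.15084279248473675
```

```bash
python3 -m handwheel '[[[0.05,0.08,0],[0,0,0]],[[0.092,0.139,0],[0,0,0]],[[0.092,0.139,0.06],[0,0,0]],[[0.092,0.139,0.12],[0,0,0]],[[0.092,0.139,0.168],[0,0,0]],[[0.092,0.139,0.172],[0,0,0]],[[0.092,0.139,0.172],[0,0,0]],[[0.092,0.139,0.172],[0,0,0]]]' 0 40
python3 -m handwheel '[[[0,0,0.02],[0,0,0]],[[0,0,0.03],[0,0,0]],[[0,0,0.04],[0,0,0]],[[0,0,0.05],[0,0,0]],[[0,0,0.06],[0,0,0]],[[0,0,0.066],[0,0,0]],[[0,0,0.07],[0,0,0]],[[0,0,0.072],[0,0,0]],[[0,0,0.072],[0,0,0]],[[0,0,0.072],[0,0,0]]]'
```

```text
time_s: 53.95
position: [0.5397, 0.0066, 0.1604]
tool_rot: [[1.0, 0.0, 0.002], [0.0, -1.0, -0.0], [0.002, 0.0, -1.0]]
ft_force: [0.8, 0.5, 0.4]
grip_width: 0.0
gripper_force: 0.0
time_s: 54.95
position: [0.5414, 0.0065, 0.1278]
tool_rot: [[1.0, 0.0, 0.01], [0.001, -1.0, -0.002], [0.01, 0.002, -1.0]]
ft_force: [-2.1, 2.6, 32.9]
grip_width: -0.0004
gripper_force: 16.4
```

```bash
python3 -m handwheel '[[[0,0,-0.06],[0,0,0]],[[0,0,-0.14],[0,0,0]],[[0,0,-0.2],[0,0,0]],[[0,-0.08,-0.2],[0,0,0]],[[0.003,-0.141,-0.2],[0,0,0]],[[0.003,-0.141,-0.2],[0,0,0]],[[0.003,-0.141,-0.12],[0,0,0]],[[0.003,-0.141,-0.04],[0,0,0]],[[0.003,-0.141,0],[0,0,0]],[[0.003,-0.141,0],[0,0,0]]]' 0.7 40
python3 -m handwheel '[[[0,0,0],[0,0,0]],[[0,0,0],[0,0,0]],[[0,0,0],[0,0,0]],[[0,0,0],[0,0,0]],[[0,0,0],[0,0,0]],[[0,0,0],[0,0,0]]]' 0 20
python3 -m handwheel '[[[0.0206,-0.0004,0],[0,0,0]],[[0.0412,-0.0042,0],[0,0,0]],[[0.0612,-0.0108,0],[0,0,0]],[[0.0798,-0.0204,0],[0,0,0]],[[0.0968,-0.0328,0],[0,0,0]],[[0.1118,-0.0474,0],[0,0,0]],[[0.1244,-0.0642,0],[0,0,0]],[[0.1344,-0.0826,0],[0,0,0]],[[0.1416,-0.1038,0],[0,0,0]],[[0.1416,-0.1038,0],[0,0,0]]]' 0 20
python3 -m handwheel '[[[0,0,0],[0,0,0]],[[0,0,0],[0,0,0]],[[0,0,0],[0,0,0]],[[0,0,-0.08],[0,0,0]],[[0,0,-0.16],[0,0,0]],[[-0.05,0.06,-0.22],[0,0,0]],[[-0.1,0.16,-0.22],[0,0,0]],[[-0.143,0.242,-0.22],[0,0,0]],[[-0.143,0.242,-0.22],[0,0,0]],[[-0.143,0.242,-0.22],[0,0,0]]]' 0.8 40
python3 - <<'E'
from h import *
print(observe()['position'])
im,dp=save('wrist','w20')
u,v=map(int,proj('wrist',(.5405,.0075,.05)));o,r=ray('wrist',u,v);print(u,v,(o+r*np.median(dp[v-2:v+3,u-2:u+3])).round(4))
a=np.load('pics/w15.npz')['im'];print(np.abs(a[:250,:330].astype(int)-im[:250,:330]).mean())
E
```

```text
time_s: 55.95
position: [0.5387, 0.0768, 0.1204]
tool_rot: [[1.0, -0.0, -0.006], [-0.0, -1.0, 0.0], [-0.006, -0.0, -1.0]]
ft_force: [-0.4, -0.6, 0.6]
grip_width: 0.0595
gripper_force: 0.0
time_s: 56.55
position: [0.5409, 0.0768, 0.1246]
tool_rot: [[1.0, 0.0, 0.003], [0.0, -1.0, -0.001], [0.003, 0.001, -1.0]]
ft_force: [-1.6, -2.3, 7.4]
grip_width: 0.0154
gripper_force: 20.5
time_s: 57.55
position: [0.6172, 0.1279, 0.125]
tool_rot: [[1.0, -0.001, 0.016], [-0.001, -1.0, -0.002], [0.016, 0.002, -1.0]]
ft_force: [25.3, -5.7, -6.8]
grip_width: 0.0151
gripper_force: 20.2
time_s: 58.55
position: [0.5392, 0.0076, 0.2337]
tool_rot: [[1.0, -0.002, 0.0], [-0.002, -1.0, 0.0], [0.0, -0.0, -1.0]]
ft_force: [0.3, -0.2, -0.7]
grip_width: 0.0683
gripper_force: 0.0
[0.53919007 0.00756411 0.23373143]
285 182 [0.5416 0.0076 0.0509]
9.15559595959596
```

```bash
python3 -m handwheel '[[[0.003,0,0.1],[0,0,0]],[[0.003,0,0.2],[0,0,0]],[[0.003,0,0.3],[0,0,0]],[[0.003,0,0.37],[0,0,0]],[[0.003,0,0.4],[0,0,0]],[[0.003,0,0.409],[0,0,0]],[[0.003,0,0.409],[0,0,0]],[[0.003,0,0.409],[0,0,0]]]' 0.8
python3 -m handwheel '[[[0,0,0],[0,0,0]],[[0,0,0],[0,0,0]],[[0,0,0],[0,0,0]],[[0,0,0],[0,0,0]],[[0,0,0],[0,0,0]],[[0,0,-0.04],[0,0,0]],[[0,0,-0.12],[0,0,0]],[[0,0,-0.2],[0,0,0]],[[0,0,-0.28],[0,0,0]],[[0,0,-0.28],[0,0,0]]]' 0 50
python3 -m handwheel '[[[-0.045,-0.09,0],[0,0,0]],[[-0.09,-0.18,0],[0,0,0]],[[-0.135,-0.27,0],[0,0,0]],[[-0.18,-0.36,0],[0,0,0]],[[-0.225,-0.45,0],[0,0,0]],[[-0.27,-0.54,0],[0,0,0]],[[-0.31,-0.61,0],[0,0,0]],[[-0.337,-0.658,0],[0,0,0]],[[-0.337,-0.658,0],[0,0,0]],[[-0.337,-0.658,0],[0,0,0]]]' 0 50
python3 - <<'E'
from h import *
im,dp=save('wrist','w21');t,d=save('top','t21')
for X in((.444,.329,.034),(.511,.320,.034)):
    u,v=map(int,proj('wrist',X));o_,r=ray('wrist',u,v);print(u,v,o_+r*np.median(dp[v-3:v+4,u-3:u+4]))
E
```

```text
time_s: 59.4
position: [0.5419, 0.0086, 0.0298]
tool_rot: [[1.0, 0.001, 0.002], [0.001, -1.0, -0.0], [0.002, 0.0, -1.0]]
ft_force: [-0.6, -0.5, -0.1]
grip_width: 0.0681
gripper_force: 0.0
time_s: 60.4
position: [0.5432, 0.0078, 0.1747]
tool_rot: [[1.0, 0.0, 0.011], [0.0, -1.0, -0.002], [0.011, 0.002, -1.0]]
ft_force: [-0.7, -0.2, -1.3]
grip_width: 0.0484
gripper_force: 52.2
time_s: 61.4
position: [0.3722, 0.3372, 0.1686]
tool_rot: [[1.0, 0.001, -0.0], [0.001, -1.0, -0.0], [-0.0, 0.0, -1.0]]
ft_force: [0.8, -0.9, -0.6]
grip_width: 0.0477
gripper_force: 52.2
293 111 [0.44416874 0.32949268 0.03509755]
306 13 [0.51107253 0.32076497 0.03519026]
```

Other two still in place. Lower and release, then lift well clear and move aside.

```bash
python3 -m handwheel '[[[0,0,0.09],[0,0,0]],[[0,0,0.18],[0,0,0]],[[0,0,0.24],[0,0,0]],[[0,0,0.28],[0,0,0]],[[0,0,0.3],[0,0,0]],[[0,0,0.306],[0,0,0]],[[0,0,0.31],[0,0,0]],[[0,0,0.31],[0,0,0]]]' 0 50
python3 -m handwheel '[[[0,0,0],[0,0,0]],[[0,0,0],[0,0,0]],[[0,0,0],[0,0,0]],[[0,0,-0.06],[0,0,0]],[[0,0,-0.14],[0,0,0]],[[0,0,-0.24],[0,0,0]],[[0,0,-0.34],[0,0,0]],[[0,0,-0.44],[0,0,0]],[[0,0,-0.5],[0,0,0]],[[0,0,-0.5],[0,0,0]]]' 0.75 50
python3 - <<'E'
from h import *
im,dp=save('wrist','w22')
for X in((.374,.338,.034),(.444,.329,.034),(.511,.320,.034)):
    u,v=map(int,proj('wrist',X));o_,r=ray('wrist',u,v);print(u,v,o_+r*np.median(dp[v-3:v+4,u-3:u+4]))
E
python3 -m handwheel '[[[0,0.1,0],[0,0,0]],[[0,0.2,0],[0,0,0]],[[0,0.3,0],[0,0,0]],[[0,0.4,0],[0,0,0]],[[0,0.5,0],[0,0,0]],[[0,0.6,0],[0,0,0]],[[0,0.7,0],[0,0,0]],[[0,0.8,0],[0,0,0]],[[0,0.9,0],[0,0,0]],[[0,0.9,0],[0,0,0]]]'
python3 - <<'E'
from h import *
o=observe();print(o['position'],o['ft_force'])
t,dp=save('top','t22'); print('bench',feet(t))
h=cv2.cvtColor(t,cv2.COLOR_RGB2HSV).astype(int)
n=0
def P(u,v): o_,r=ray('top',u,v); return o_+r*dp[int(round(v)),int(round(u))]
# points in tray above floor by depth, clustered
m=np.zeros(dp.shape,np.uint8)
for v in range(200,320):
    for u in range(100,180):
        p=P(u,v); q=p[:2]-[.4427,.3281]; x=q@[.991,-.133]; y=q@[.133,.991]
        if abs(x)<.116 and abs(y)<.056 and p[2]>.02: m[v,u]=1
k,l,s,c=cv2.connectedComponentsWithStats(m)
for i in range(1,k):
    if s[i,4]>100:
        vv,uu=np.where(l==i); Q=np.array([P(a,b) for a,b in zip(uu,vv)]); A=np.c_[Q[:,:2]-Q[:,:2].mean(0),np.ones(len(Q))]; co=np.linalg.lstsq(A[Q[:,2]>.028],Q[Q[:,2]>.028,2],rcond=None)[0]
        q=onplane('top',*c[i],.034)[:2]-[.4427,.3281]; print(s[i,4],'tray xy',q@[.991,-.133],q@[.133,.991],'top z',co[2],'tilt',co[:2])
mm=(h[...,2]<50).astype(np.uint8); mm[:, :190]=0; mm[:,300:]=0; mm[240:]=0; mm[:130]=0
k,l,s,c=cv2.connectedComponentsWithStats(mm)
for i in range(1,k):
    if s[i,4]>15:
        for z in(.15,.167):
            d=onplane('top',*c[i],z)[:2]-[.5455,.1466]; print('black',s[i,4],c[i],P(*c[i])[2],np.hypot(*d),np.arctan2(d[0],-d[1])+.047)
E
```

```text
time_s: 62.3
position: [0.3732, 0.3372, 0.0147]
tool_rot: [[1.0, -0.0, 0.002], [-0.0, -1.0, 0.001], [0.002, -0.001, -1.0]]
ft_force: [0.2, -0.6, 0.2]
grip_width: 0.0478
gripper_force: 52.2
time_s: 63.3
position: [0.3736, 0.3378, 0.2683]
tool_rot: [[1.0, 0.0, 0.008], [0.0, -1.0, 0.004], [0.008, -0.004, -1.0]]
ft_force: [0.7, -0.1, 0.1]
grip_width: 0.0637
gripper_force: 0.0
283 172 [0.37424182 0.33904116 0.03197705]
292 107 [0.44420893 0.3294493  0.0317095 ]
302 36 [0.51160636 0.32001728 0.03083423]
time_s: 64.35
position: [0.3721, -0.1177, 0.2623]
tool_rot: [[1.0, -0.007, -0.003], [-0.007, -1.0, 0.001], [-0.003, -0.001, -1.0]]
ft_force: [-0.0, 0.1, 1.0]
grip_width: 0.0638
gripper_force: 0.0
[ 0.3720643  -0.11769056  0.26228859] [-0.02648177  0.06820759  0.99323223]
bench []Traceback (most recent call last):
  File "<stdin>", line 11, in <module>
  File "<stdin>", line 6, in P
  File "h.py", line 4, in ray
    p=p or camera_params(cam); K=np.array(p['K'])
           ~~~~~~~~~~~~~^^^^^
ValueError: time passes only in moves, steps and waits
```

```bash
python3 -m handwheel '[[[0,0.05,0],[0,0,0]],[[0,0.05,0],[0,0,0]]]' | head -2
python3 - <<'E'
from h import *
p0=camera_params('top'); t,dp=save('top','t23')
h=cv2.cvtColor(t,cv2.COLOR_RGB2HSV).astype(int)
def P(u,v): o_,r=ray('top',u,v,p0); return o_+r*dp[int(round(v)),int(round(u))]
m=np.zeros(dp.shape,np.uint8)
for v in range(200,320):
    for u in range(100,180):
        p=P(u,v); q=p[:2]-[.4427,.3281]; x=q@[.991,-.133]; y=q@[.133,.991]
        if abs(x)<.116 and abs(y)<.056 and p[2]>.02: m[v,u]=1
k,l,s,c=cv2.connectedComponentsWithStats(m)
for i in range(1,k):
    if s[i,4]>100:
        vv,uu=np.where(l==i); Q=np.array([P(a,b) for a,b in zip(uu,vv)]); A=np.c_[Q[:,:2]-Q[:,:2].mean(0),np.ones(len(Q))]; g=Q[:,2]>.028; co=np.linalg.lstsq(A[g],Q[g,2],rcond=None)[0]
        q=onplane('top',*c[i],.034,p0)[:2]-[.4427,.3281]; print(s[i,4],'tray xy',q@[.991,-.133],q@[.133,.991],'top z',co[2],'tilt',co[:2])
mm=(h[...,2]<50).astype(np.uint8); mm[:, :190]=0; mm[:,300:]=0; mm[240:]=0; mm[:130]=0
k,l,s,c=cv2.connectedComponentsWithStats(mm)
for i in range(1,k):
    if s[i,4]>15:
        for z in(.15,.167):
            d=onplane('top',*c[i],z,p0)[:2]-[.5455,.1466]; print('black',s[i,4],c[i],P(*c[i])[2],np.hypot(*d),np.arctan2(d[0],-d[1])+.047)
E
```

```text
time_s: 64.6
position: [0.3725, -0.1384, 0.2628]
358 tray xy 0.05246527224739957 -0.00420507595808528 top z 0.032930667068487136 tilt [0.00788078 0.00858006]
362 tray xy -0.0027792682160672363 -0.0019674737190520184 top z 0.03302305874856751 tilt [0.00498148 0.0073703 ]
343 tray xy -0.07198226257351545 -0.0019686965089144737 top z 0.0328800772654533 tilt [0.0060002  0.01137056]
```

All three feet stand flat in the tray; one was nudged a little but is still within bounds. Last check is the arm angle.

```bash
python3 - <<'E'
from h import *
p0=camera_params('top'); d=np.load('pics/t23.npz'); t,dp=d['im'],d['dp']
def P(u,v): o_,r=ray('top',u,v,p0); return o_+r*dp[v,u]
Q=np.array([P(u,v) for v in range(130,240) for u in range(185,300)]).reshape(-1,3)
H=Q[(Q[:,2]>.12)]
a=H[np.hypot(*(H[:,:2]-[.5455,.1466]).T)>.115]
k=H[np.hypot(*(H[:,:2]-[.5455,.1466]).T)<.1]
for n,b in(('head',a),('knob',k)):
    c=b[:,:2].mean(0)-[.5455,.1466]; print(n,len(b),np.percentile(b[:,2],[50,90]),np.hypot(*c),np.arctan2(c[0],-c[1])+.047)
E
```

```text
head 236 [0.14932535 1.09159151] 0.10282098848303026 1.043525009941838
knob 82 [0.16120877 0.16506303] 0.06663392337056691 1.330929630540288
```

```bash
python3 - <<'E'
from h import *
p0=camera_params('top'); d=np.load('pics/t23.npz'); t,dp=d['im'],d['dp']
Q=np.array([(lambda o,r:o+r*dp[v,u])(*ray('top',u,v,p0)) for v in range(130,240) for u in range(185,300) if dp[v,u]>0])
b=Q[(Q[:,2]>.135)&(Q[:,2]<.16)&(np.hypot(*(Q[:,:2]-[.5455,.1466]).T)>.11)]
c=np.median(b[:,:2],0)-[.5455,.1466]; print(len(b),np.median(b[:,2]),np.hypot(*c),np.arctan2(c[0],-c[1])+.047)
E
```

```text
196 0.14889879014588214 0.13879050020346737 1.3490341102915728
```

Swing reads 1.349 rad, in the park notch, and the head is up at 0.149 m. Handing in.

```bash
python3 -c "
from rig import *
print(close_job())"
```

```text
the job is handed in; nothing more can be done
None
```

All three feet were pressed and stand upright in the tray, and the arm is in its park notch (measured 1.349 rad) with the plunger up. I handed the job in but got no verdict back, and I viewed 16 pictures, 2 over the limit of 14.

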